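# Lock the tipping stand's levelling foot and empty the cap tray

### The job

Make the tipping stand safe and empty its tray of washed bottle caps: first swing the outrigger leg out until it is fully home in its end detent, then put the open-ended spanner on the square of the leg's levelling foot, its handle bearing against the stop post, so that the stem is held at its setting while you turn the brass locknut clockwise hard home against it. Only then tip the tray steeply so that the caps slide into the tub, and let it down level again. In the end every cap, strays on the bench included, is in the tub, the spanner lies back wholly on its mat, leg and locknut have stayed as set, and the other things on the bench have been left where they were.

Things in the scene. Friction and masses are not known exactly. Their poses are not given: they have to be found in the camera images.
- tub: open grey plastic tub fixed on the stand, 170 (x) x 148 (y) x 74 mm high, 4 mm walls, origin at the centre of its underside, 8 mm above the bench; its rim is thus 82 mm above the bench. The tray empties over its +y wall
- tray (a joint): hinge of the steel tipping tray, rad: 0 lying level, grows as the handle end is lifted, up to 1.3. It falls back to 0 by itself when let go. Caps begin to slide at about 0.5 to 0.65 and slide briskly at 1.05. The tray is 120 mm wide inside, its floor 4 mm above the hinge axis and from 15 mm beyond it on the tub side to 148 mm on the handle side, with 22 mm walls, open at the tub end
- tray_handle (a point): middle of the tray's handle: a round black bar, 10 mm thick and 74 mm long, along this point's x axis, 45 mm out from the tray's end wall (30 to 40 mm free for fingers on either side of it). Axes turn with the tray (level tray: z up, y from the hinge to the handle). Level: 118 mm above the bench. The hinge axis lies 195 mm behind (-y) and 13 mm below it
- leg (a joint): hinge of the aluminium outrigger leg, rad: 0 folded (along the stand's front corner, pointing toward the robot), grows clockwise seen from above to 1.571 (fully out, in its end detent). About 0.08 N m of friction; a sprung ball detent resists (about 0.1 N m more) from 1.05 to 1.32 and then pushes the leg to its end; starts anywhere up to 0.3
- leg_knob (a point): black upright grip peg on the leg, 18 mm across, 62 mm (in +x) from the upright hinge axis; the point is 38 mm above the bench, peg top at 52, leg's top face at 20. Axes turn with the leg: x from hinge to foot, y to the side on which the spanner's handle rests
- stem_flats (a point): centre of the bottom of the levelling foot's steel stem, 130 mm from the leg's hinge, on the leg's top face (20 mm above the bench). The stem is a 24 mm square, 2 to 19 mm above this point, faces normal to this point's x and y axes, which start within 0.15 rad of the leg's. The stem spins freely on its axis, dragged along by the locknut, unless held
- stop_post (a point): foot of a steel stop post, 10 mm thick, 22 mm high, on the leg's top face, in the leg's axes 21 mm in +x and 82 mm in +y from the stem's axis; that face reaches 92 mm in +y. A spanner lying on the face, on the stem, with its handle toward the leg's +y, is stopped by it when the nut turns clockwise; lower its wide head between nut and post (jaw centre 45 mm short of the stem), then slide it on
- stem (a joint): turn of the stem relative to the leg, rad, clockwise positive, no end stops; 0 is its setting
- nut (a joint): turn of the locknut relative to the stem, rad, clockwise (seen from above) positive: starts loose at 0.1 to 0.7, hard stop (tight against the stem) at 2.0. It drags 0.1 N m on the stem
- nut_top (a point): centre of the top face of the brass hexagon locknut above the stem's flats, 30 mm across flats, 24 mm high, 65.5 mm above the bench (underside 41.5); an 18 mm stud stands 12 mm above it. One pair of flats is normal to this point's x axis. Its axes turn with the nut
- spanner: open-ended spanner with a black handle, lying flat, 0.15 kg, origin at the centre of its jaw on the underside; jaw opens toward +x, handle runs to -x. Jaw 28 mm wide, from throat at x = -14 to prong ends at +22 mm (flared from +13); head 52 mm wide, 12 mm thick, to x = -26; shank 14 mm wide to -98; handle 16 mm wide, 26 mm high, from -98 to -148. Head-heavy
- spanner_grip (a point): middle of the spanner's handle, 123 mm behind the jaw centre, 13 mm above the underside
- mat: thin blue mat fixed on the bench, 200 x 140 mm, 3 mm thick, where the spanner is kept; origin at the centre of its underside
- cap1: white plastic bottle cap, solid, 32 mm across, 22 mm high, 20 g, origin at the centre of its underside; starts on the tray; may be absent
- cap2: white plastic bottle cap, solid, 32 mm across, 22 mm high, 20 g, origin at the centre of its underside; starts on the tray; may be absent
- cap3: white plastic bottle cap, solid, 32 mm across, 22 mm high, 20 g, origin at the centre of its underside; starts on the tray; may be absent
- cap4: white plastic bottle cap, solid, 32 mm across, 22 mm high, 20 g, origin at the centre of its underside; starts on the tray; may be absent
- cap5: white plastic bottle cap, solid, 32 mm across, 22 mm high, 20 g, origin at the centre of its underside; starts astray on the bench; may be absent
- cap6: white plastic bottle cap, solid, 32 mm across, 22 mm high, 20 g, origin at the centre of its underside; starts astray on the bench; may be absent
- beaker: bystander, to be left alone: glass beaker 85 mm high, origin at its underside
- jar: bystander, to be left alone: amber jar 60 mm high, origin at its underside
- brush: bystander, to be left alone: brush lying at the right, origin at its underside
- funnel: bystander, to be left alone: steel funnel upside down, 90 mm high, origin at its underside
- cup: bystander, to be left alone: white cup 50 mm high, origin at its underside
Things that resemble listed ones, but are neither listed nor needed, are in the scene too. Leave any blue or turquoise look-alike of the cap6 alone.

How it is judged:
On the way, in this order (a step that is already met when the one before it is completed fails the run):
1. the outrigger leg is fully out (value of joint leg above 1.5 rad), for 0.3 s.
2. the spanner's jaw is round the stem's square (value of joint leg above 1.5 rad and distance between spanner and stem_flats below 0.012 m and angle between the z axis of spanner and the z axis of stem_flats, either way round below 0.2 rad), for 0.3 s.
3. the locknut is tight against the stem while the spanner is on the square (all of step 2 and value of joint nut above 1.88 rad), for 0.2 s.
4. the tray is tipped steeply (value of joint tray above 0.7 rad), for 0.2 s.
At the end, for the whole second after the job is handed in: leg beyond 1.5 rad, locknut beyond 1.88 rad, stem within 0.7 rad of its setting, tray down (below 0.06 rad), every present cap at rest inside the tub, spanner at rest with jaw centre and handle middle within the mat's outline (value of joint leg above 1.5 rad and value of joint nut above 1.88 rad and value of joint stem between -0.7 and 0.7 rad and value of joint tray below 0.06 rad and x of cap1 in the frame of tub between -0.085 and 0.085 m and y of cap1 in the frame of tub between -0.074 and 0.074 m and z of each of cap1, cap2, cap3, cap4, cap5, cap6 in the frame of tub below 0.07 m and linear speed of each of cap1, cap2, cap3, cap4, cap5, cap6 below 0.1 m/s and x of cap2 in the frame of tub between -0.085 and 0.085 m and y of cap2 in the frame of tub between -0.074 and 0.074 m and x of cap3 in the frame of tub between -0.085 and 0.085 m and y of cap3 in the frame of tub between -0.074 and 0.074 m and x of cap4 in the frame of tub between -0.085 and 0.085 m and y of cap4 in the frame of tub between -0.074 and 0.074 m and x of cap5 in the frame of tub between -0.085 and 0.085 m and y of cap5 in the frame of tub between -0.074 and 0.074 m and x of cap6 in the frame of tub between -0.085 and 0.085 m and y of cap6 in the frame of tub between -0.074 and 0.074 m and x of spanner in the frame of mat between -0.1 and 0.1 m and y of spanner in the frame of mat between -0.07 and 0.07 m and x of spanner_grip in the frame of mat between -0.1 and 0.1 m and y of spanner_grip in the frame of mat between -0.07 and 0.07 m and height (world z) of spanner below 0.02 m and linear speed of spanner below 0.03 m/s); the robot touches nothing.
It fails at once if the beaker is moved more than 40 mm (distance of beaker from where it was at the start of the episode above 0.04 m).
It fails at once if the jar is moved more than 40 mm (distance of jar from where it was at the start of the episode above 0.04 m).
It fails at once if the brush is moved more than 40 mm (distance of brush from where it was at the start of the episode above 0.04 m).
It fails at once if the funnel is moved more than 40 mm (distance of funnel from where it was at the start of the episode above 0.04 m).
It fails at once if the cup is moved more than 40 mm (distance of cup from where it was at the start of the episode above 0.04 m).
Of cap1, cap2, cap3, cap4, cap5, cap6 only 3 to 5 are there at a start; the rules pass over those that are not, and their reading is None.
At some moment in a run one of spanner, cap5, cap6 may be knocked a few centimetres aside while the robot is not near it.
Once in a run the grip may slacken for a moment while it holds something.
It also fails if it takes over 210 s, if anything falls off the work surface, if the arm or the gripper's body presses on something with over 40 N, if the wrist force passes 120 N, or if a joint passes its speed limit or range.

### The arm

A 6-joint arm with a two-finger parallel gripper is mounted at the origin on the work surface. World frame = base frame: x ahead of the robot, y to its left, z up, the work surface at z = 0. Lengths are in m, angles in rad, forces in N, time in s.
With the tool pointing down it reaches from about 0.35 to 0.85 m from the base axis. Payload 8.1 kg.
Tool frame: the origin (TCP) lies at the very end of the fingers, on their centre line; the grasp point (between the pads) lies 19 mm behind it (ctrl.grasp_offset is the distance from the TCP to the grasp point, in m); z points along the fingers, y is the direction in which the jaws open and shut (so a half turn about z gives the same grasp; the last joint's range is limited). The gripper opens to 85 mm and grips with 20 to 120 N. Pads are 22 mm wide; open, the fingers measure 114 mm over their backs; the gripper's body (76 mm by 85 mm) begins 54 mm behind the grasp point. The pads swing forward as they close: fully open they stand 13 mm farther back than shut.
Start: joints at [1.099, 0.13, 1.488, -0, 1.523, -0.085], TCP at [0.226, 0.556, 0.231] pointing down, gripper open.
Joint ranges: [-2.96, 2.96], [-0.89, 2.26], [0.02, 2.5], [-1.34, 4.48], [0, 2.73], [-2.66, 2.66]. Speed limits (rad/s): [2.39, 2.39, 2.79, 3.14, 3.14, 3.14].

### API

Orientations are given as a 3x3 rotation matrix whose columns are the frame's x, y, z axes.
In Python, from station import ctrl gives the robot as it stands. The module is installed in compiled form; this text tells all that it offers.
- The arm moves only by the tool move_arm, never from a script. Its argument "series" is a list of rows, each a list of 3 entries, a list of its own where there are three numbers: the shift along the tool's x, y, z in cm, then the turn about the tool's z in degrees, then the closure, from -1 (fully open) to 1 (shut), so that 0 is half open. A call has 1 to 10 rows; each row is the pose to reach, as a shift and turn from the pose commanded when the call began, along the tool's axes at that moment; what a row does not reach only later rows make up. A row lasts 1/12 s, in which the tool goes at most 41.7 mm and 7.16 degrees, less where a joint would pass 70% of its speed; a pose out of reach is approached as far as the arm can. A call with a gripper value outside its range is refused whole. The fingers move at their own pace and stop on an object; the grip force is fixed at half the most. Time passes only in rows, so rows that repeat a pose let the fingers close. It gives the time, the measured TCP pose, the force and the opening at its end, in the units of the state.
- ctrl.sense(): the state, without advancing time (a new reading comes with each control period).
- ctrl.camera(name): name is "scene" or "side" or "wrist"; returns the picture (400x640x3 uint8, red, green, blue); there is no depth.
- ctrl.camera_model(name): a dict with "mtx" (3x3 intrinsics, pixels), "k1" (the pictures are not rectified: a ray, as slopes to the right and down, at radius r is drawn at 1 + k1 r^2 times it, then the intrinsics apply), "xyz" and "rotation" of the camera in the world. Camera axes: x right, y down, z forward; pixel columns grow to the right and rows downward; lengths in m; the calibration is good to about 2 mm. A picture is of the moment at which its call begins: read the wrist's pose just before it. camera_model takes no time and is no camera call; for the wrist camera it gives the pose at the moment of the call.
- ctrl.close_job(): hands the job in, once; it reports no verdict.
The state is a dict: "t": time; "joints": joint angles; "qvel": joint speeds; "tau": joint torques, N m; "ee_pos": TCP position; "tool_rot": TCP orientation; "contact_force": force on the tool from outside, world axes, zero at the start; "moment": the same for the moment, N m; "grip_width": opening from 0.0 (shut) to 1.0 (fully open).
Only numpy, scipy, OpenCV 4.12 (cv2) and the standard library are available. Lean on these libraries where they do the work, as an engineer would, in place of code of your own. Each camera call takes 0.05 s, during which the arm holds its last target. There are 200 camera calls.

## Working session

There is one attempt and no reset: what is moved stays moved. The work goes in short steps, Python scripts to look and compute and a tool call to move; the robot and the scene stay as the last step left them, time stands still between calls to the robot, and variables do not carry over. Pictures are saved under pics/ and viewed, about 12 in all and at most 16, crops included, and the job is handed in when it is done.

Besides the shell and the picture viewer there is one more tool, called after ">>>" by a JSON object that holds its "name" and its "arguments". move_arm: Moves the arm, as the interface text tells. Its arguments: {"type":"object","properties":{"series":{"type":"array","items":{"type":"array"}}},"required":["series"]}

```bash
mkdir -p pics
cat > h.py <<'E'
import numpy as np, cv2
from station import ctrl
def snap(name,fn):
    m=ctrl.camera_model(name); im=ctrl.camera(name)
    cv2.imwrite('pics/'+fn,im[:,:,::-1]); np.save('pics/'+fn+'.npy',m,allow_pickle=True); return im,m
def load(fn): return cv2.imread('pics/'+fn), np.load('pics/'+fn+'.npy',allow_pickle=True).item()
def crop(fn,x0,y0,x1,y1,s,out):
    im=cv2.imread('pics/'+fn)[y0:y1,x0:x1]; cv2.imwrite('pics/'+out,cv2.resize(im,None,fx=s,fy=s,interpolation=cv2.INTER_CUBIC))
def ray(m,u,v):
    K=np.array(m['mtx']); d=np.array([(u-K[0,2])/K[0,0],(v-K[1,2])/K[1,1]]); s=d.copy()
    for _ in range(20): s=d/(1+m['k1']*(s@s))
    return np.array(m['xyz']), np.array(m['rotation'])@np.array([s[0],s[1],1])
def at(m,u,v,z):
    o,r=ray(m,u,v); return o+r*(z-o[2])/r[2]
def proj(m,p):
    c=np.array(m['rotation']).T@(np.array(p)-m['xyz']); s=c[:2]/c[2]; s=s*(1+m['k1']*(s@s)); K=np.array(m['mtx'])
    return np.array([K[0,0]*s[0]+K[0,2],K[1,1]*s[1]+K[1,2]])
def tool(dw):  # world shift (m) -> tool axes cm
    return np.round(np.array(ctrl.sense()['tool_rot']).T@np.array(dw)*100,2)
E
python3 - <<'E'
from h import *
np.set_printoptions(precision=4,suppress=True)
for n in ['scene','side','wrist']:
    im,m=snap(n,n+'0.png'); print(n,m['mtx'][0],m['k1'],m['xyz'],np.array(m['rotation']).tolist())
    crop(n+'0.png',0,0,640,400,1.25,n+'0b.png')
s=ctrl.sense(); print(s)
E
```

```text
scene [411.2882   0.     322.0226] -0.016609838659307655 [1.4651 0.137  1.2868] [[-0.15664171893091947, 0.7760673981233133, -0.6108868679718675], [0.9876490541651847, 0.12084980356536873, -0.0997229701965823], [-0.003566188018526729, -0.6189626148228364, -0.7854123526878692]]
side [434.3065   0.     320.0155] 0.03335952050029428 [0.535  0.8559 0.8629] [[-0.997737013201823, -0.05104405169589735, 0.04376479491066004], [-0.06652728786750024, 0.6551049864706717, -0.7526032000132978], [0.009745381270136905, -0.7538116220168855, -0.6570183148559651]]
wrist [314.5161   0.     321.2499] -0.047930998528421066 [0.1644 0.5816 0.3738] [[0.3778300334693459, 0.8920284780364668, 0.24805172883996743], [0.9258741268942444, -0.36365544590337434, -0.1025271564642139], [-0.001251781279778178, 0.26840251682270366, -0.9633060375637976]]
{'t': 0.15, 'joints': array([ 1.0986,  0.131 ,  1.489 , -0.    ,  1.523 , -0.0854]), 'qvel': array([ 0.0006, -0.0021, -0.0022,  0.0009, -0.0028, -0.0006]), 'tau': array([  0.0001, -57.0066, -50.1158,  -0.0002,   0.0095,  -0.    ]), 'ee_pos': array([0.2261, 0.5553, 0.2305]), 'tool_rot': array([[-0.9261,  0.3772, -0.0006],
       [ 0.3772,  0.9261, -0.0013],
       [ 0.0001, -0.0015, -1.    ]]), 'contact_force': array([-0.7342,  0.414 , -1.0513]), 'moment': array([0.0044, 0.0096, 0.0026]), 'grip_width': 1.003892835461766}
```

View pics/scene0b.png

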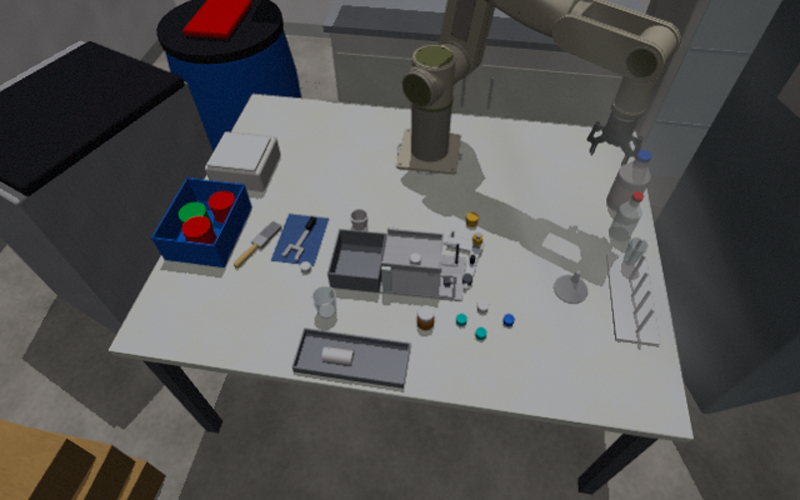

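View pics/side0b.png

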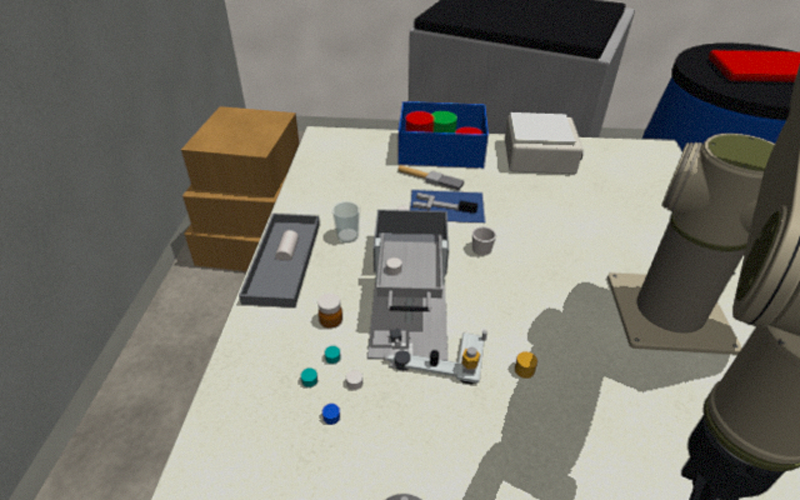

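Run:
```python
from h import *
crop('scene0.png',210,160,420,280,3.8,'s0c.png')
crop('side0.png',230,140,450,345,2.9,'d0c.png')
```

```text
(no output)
```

View pics/s0c.png

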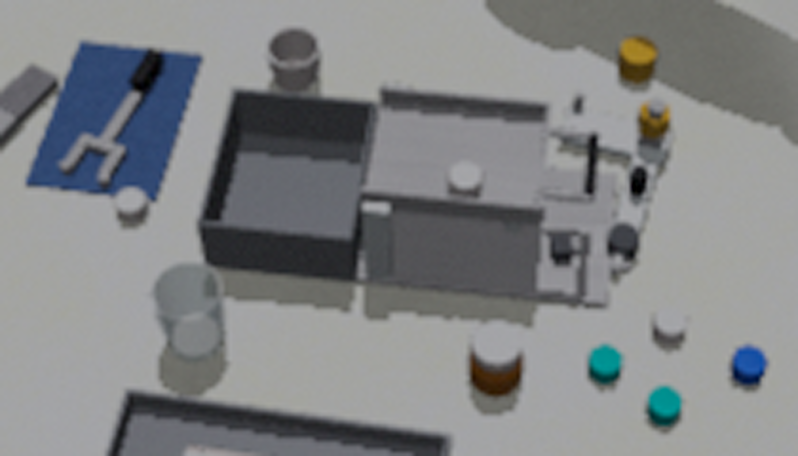

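View pics/d0c.png

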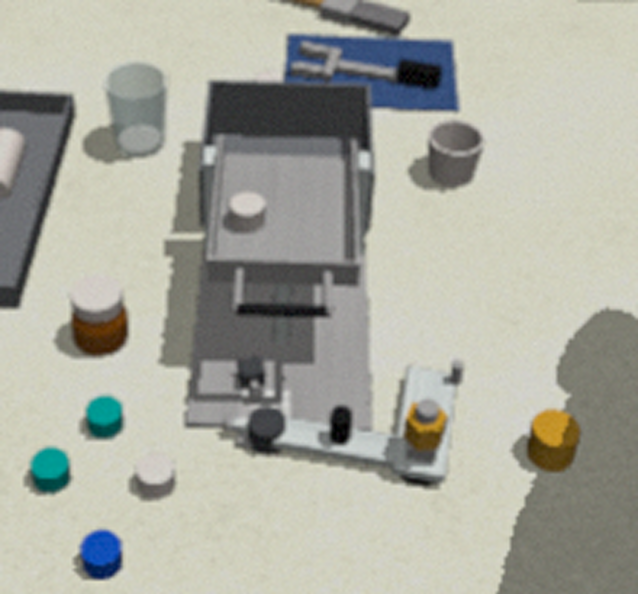

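```bash
cat >> h.py <<'E'
_,MS=load('scene0.png'); _,MD=load('side0.png')
S=lambda x,y,z: at(MS,210+x/3.8,160+y/3.8,z)
D=lambda x,y,z: at(MD,230+x/2.9,140+y/2.9,z)
E
python3 - <<'E'
from h import *
np.set_printoptions(precision=4,suppress=True)
for n,a,b,z in [('strayR top',(669,321),(154,467),.022),('strayMat top',(131,200),None,.022),('traycap top',(464,172),(246,203),.131),
 ('handle mid',(594,163),(281,310),.118),('knob top',(638,172),(341,411),.052),('hinge black',(623,234),(266,422),.045),
 ('stud top',(656,104),(429,405),.0775),('post top',(579,98),(457,366),.042),('nut decoy top',(638,44),(554,422),.03),
 ('spanner handle',(147,71),(418,73),.029),('spanner jaw',(93,160),(320,58),.015),('mat c1',(83,42),(290,37),.003),('mat c2',(201,57),(452,43),.003),('mat c3',(155,198),(457,108),.003),('mat c4',(30,185),(285,100),.003),
 ('cup top',(294,45),(455,137),.05),('beaker top',(188,285),(136,80),.085),('jar top',(497,343),(98,293),.06),('tub rim c-left-back',(237,92),(371,88),.082),('tub rim',(203,222),(209,85),.082),('turq1',(605,358),(105,410),.022),('turq2',(664,400),(50,465),.022),('blue',(749,360),(101,548),.022)]:
    p=S(*a,z); q=D(*b,z) if b else None
    print(n,p,q)
E
```

```text
strayR top [0.6563 0.2372 0.022 ] [0.6549 0.2384 0.022 ]
strayMat top [ 0.5973 -0.3047  0.022 ] None
traycap top [0.5932 0.0305 0.131 ] [0.5959 0.0338 0.131 ]
handle mid [0.5539 0.1489 0.118 ] [0.5587 0.1475 0.118 ]
knob top [0.507  0.1938 0.052 ] [0.5058 0.1941 0.052 ]
hinge black [0.5792 0.1853 0.045 ] [0.5664 0.2043 0.045 ]
stud top [0.4381 0.2042 0.0775] [0.437  0.2035 0.0775]
post top [0.4122 0.1266 0.042 ] [0.4072 0.1295 0.042 ]
nut decoy top [0.3166 0.182  0.03  ] [0.328  0.1741 0.03  ]
spanner handle [ 0.4345 -0.3317  0.029 ] [ 0.4271 -0.3167  0.029 ]
spanner jaw [ 0.5491 -0.3597  0.015 ] [ 0.5387 -0.3573  0.015 ]
mat c1 [ 0.3829 -0.4226  0.003 ] [ 0.5763 -0.4156  0.003 ]
mat c2 [ 0.3844 -0.2882  0.003 ] [ 0.3813 -0.4184  0.003 ]
mat c3 [ 0.5781 -0.2878  0.003 ] [ 0.3818 -0.2892  0.003 ]
mat c4 [ 0.5818 -0.4192  0.003 ] [ 0.5757 -0.2888  0.003 ]
cup top [ 0.3923 -0.1791  0.05  ] [ 0.3947 -0.1766  0.05  ]
beaker top [ 0.7259 -0.2048  0.085 ] [ 0.7288 -0.2019  0.085 ]
jar top [0.7281 0.0813 0.06  ] [0.7234 0.0839 0.06  ]
tub rim c-left-back [ 0.4911 -0.2146  0.082 ] [ 0.4836 -0.2115  0.082 ]
tub rim [ 0.6529 -0.2093  0.082 ] [ 0.6525 -0.2033  0.082 ]
turq1 [0.7058 0.1809 0.022 ] [0.7038 0.1833 0.022 ]
turq2 [0.7415 0.2379 0.022 ] [0.7391 0.2424 0.022 ]
blue [0.6874 0.3133 0.022 ] [0.6854 0.3158 0.022 ]
```

>>> {"name": "move_arm", "arguments": {"series": [[[-39.3,-22.4,8.0],68,0],[[-39.3,-22.4,8.0],68,0],[[-39.3,-22.4,8.0],68,0],[[-39.3,-22.4,8.0],68,0],[[-39.3,-22.4,8.0],68,0],[[-39.3,-22.4,8.0],68,0],[[-39.3,-22.4,8.0],68,0],[[-39.3,-22.4,8.0],68,0],[[-39.3,-22.4,8.0],68,0],[[-39.3,-22.4,8.0],68,0]]}}

```text
t: 0.98
ee_pos: [0.4805, 0.2312, 0.1583]
tool_rot: [[0.01, 1.0, -0.0], [1.0, -0.01, 0.0], [0.0, -0.0, -1.0]]
contact_force: [0.9, 0.3, -0.0]
grip_width: 0.505
```

>>> {"name": "move_arm", "arguments": {"series": [[[0,0,0],0,0],[[0,0,0],0,0],[[0,0,0],0,0]]}}

```text
t: 1.23
ee_pos: [0.4796, 0.2329, 0.1584]
tool_rot: [[0.003, 1.0, -0.001], [1.0, -0.003, 0.0], [0.0, -0.001, -1.0]]
contact_force: [0.5, 0.9, -0.1]
grip_width: 0.496
```

Run:
```python
from h import *
np.set_printoptions(precision=4,suppress=True)
s=ctrl.sense(); print(s['ee_pos'],s['tool_rot'],s['joints'])
snap('wrist','w1.png'); crop('w1.png',0,0,640,400,1.25,'w1b.png')
```

```text
[0.4796 0.2329 0.1584] [[ 0.0034  1.     -0.0009]
 [ 1.     -0.0034  0.0002]
 [ 0.0002 -0.0009 -1.    ]] [ 0.3556 -0.0032  1.762   0.0005  1.3836  0.3589]
```

View pics/w1b.png

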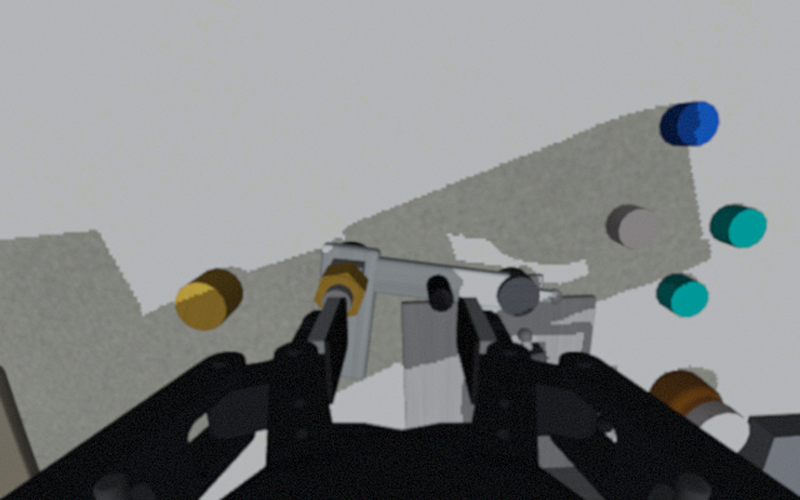

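Run:
```python
from h import *
_,m=load('w1.png')
for z,px in [(.052,(440,281)),(.0775,(338,291)),(.022,(641,227))]:
    print(at(m,px[0]/1.25,px[1]/1.25,z))
print(proj(m,(.5064,.194,.052))*1.25)
```

```text
[0.50659064 0.2086954  0.052     ]
[0.44171158 0.21185989 0.0775    ]
[0.6582623  0.23909532 0.022     ]
[439.22690459 301.12858979]
```

>>> {"name": "move_arm", "arguments": {"series": [[[-3.3,2.7,0],0,0],[[-3.3,2.7,5],0,0],[[-3.3,2.7,8],0,0],[[-3.3,2.7,12.4],0,0],[[-3.3,2.7,12.4],0,0],[[-3.3,2.7,12.4],0,0],[[-3.3,2.7,12.4],0,0]]}}

```text
t: 1.87
ee_pos: [0.5073, 0.2013, 0.0365]
tool_rot: [[0.001, 1.0, 0.001], [1.0, -0.001, 0.001], [0.001, 0.001, -1.0]]
contact_force: [0.9, 0.6, 0.7]
grip_width: 0.5
```

>>> {"name": "move_arm", "arguments": {"series": [[[0,0,0.2],0,1],[[0,0,0.2],0,1],[[0,0,0.2],0,1],[[0,0,0.2],0,1],[[0,0,0.2],0,1],[[0,0,0.2],0,1]]}}

```text
t: 2.37
ee_pos: [0.5065, 0.2013, 0.0357]
tool_rot: [[0.002, 1.0, -0.0], [1.0, -0.002, 0.002], [0.002, -0.0, -1.0]]
contact_force: [-13.4, 1.6, 13.2]
grip_width: 0.182
```

>>> {"name": "move_arm", "arguments": {"series": [[[0.8,0.2,0],0,1],[[1.5,0.4,0],0,1],[[2.4,0.9,0],0,1],[[3.1,1.4,0],0,1],[[3.8,2.1,0],0,1],[[4.3,2.8,0],0,1],[[4.8,3.6,0],0,1]]}}

```text
t: 2.95
ee_pos: [0.5395, 0.255, 0.0354]
tool_rot: [[0.001, 1.0, -0.005], [1.0, -0.001, 0.009], [0.009, -0.005, -1.0]]
contact_force: [-24.1, 26.4, 13.2]
grip_width: 0.159
```

>>> {"name": "move_arm", "arguments": {"series": [[[0.3,0.9,0],0,1],[[0.5,1.8,0],0,1],[[0.5,2.6,0],0,1],[[0.5,2.8,0],0,1],[[0.5,2.8,0],0,1],[[0.5,2.8,0],0,1]]}}

```text
t: 3.45
ee_pos: [0.5693, 0.2667, 0.0367]
tool_rot: [[-0.001, 1.0, 0.001], [1.0, 0.001, 0.02], [0.02, 0.001, -1.0]]
contact_force: [-13.4, 54.0, 1.6]
grip_width: -0.001
```

>>> {"name": "move_arm", "arguments": {"series": [[[1.0,0,-0.5],0,1],[[1.0,0,-3],0,1],[[0,-2,-6],0,0],[[-4,-8,-9],0,0],[[-6,-12,-12],0,0],[[-6,-16,-12],0,0],[[-6,-16,-12],0,0],[[-6,-16,-12],0,0],[[-6,-16,-12],0,0]]}}

```text
t: 4.2
ee_pos: [0.4109, 0.1936, 0.1562]
tool_rot: [[0.002, 1.0, 0.007], [1.0, -0.002, 0.002], [0.002, 0.007, -1.0]]
contact_force: [1.1, -0.9, -0.1]
grip_width: 0.499
```

Run:
```python
from h import *
snap('side','d2.png'); crop('d2.png',230,240,400,345,4.5,'d2b.png')
s=ctrl.sense(); print(s['ee_pos'],s['joints'],s['contact_force'])
```

```text
[0.41184274 0.19378358 0.15552252] [ 3.27061765e-01 -2.30051688e-01  1.97612836e+00  4.96988116e-06
  1.38934020e+00  3.29585052e-01] [-0.12547087 -0.70374863  0.45318165]
```

View pics/d2b.png

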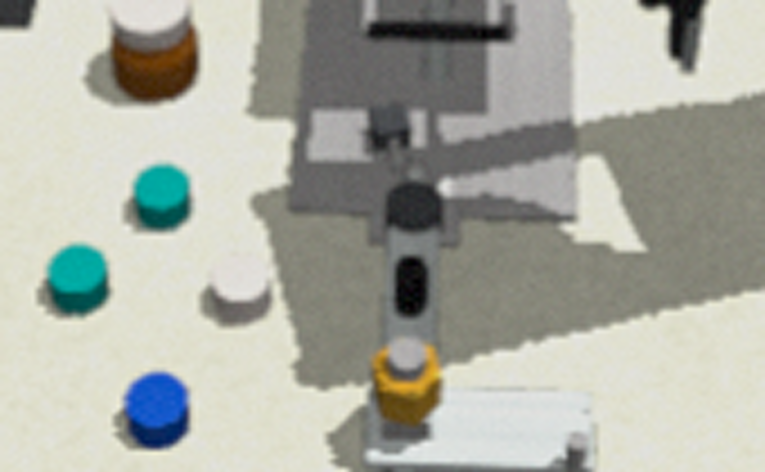

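Run:
```python
from h import *
np.set_printoptions(precision=4,suppress=True)
E=lambda x,y,z: at(MD,230+x/4.5,240+y/4.5,z)
print('knob',E(411,264,.052),'stud',E(407,349,.0775),'post',E(577,438,.042),'hinge',E(413,190,.045), 'nuttop', E(407,362,.0655))
print('face edges',E(370,462,.02),E(592,398,.02))
```

```text
knob [0.5647 0.2475 0.052 ] stud [0.5625 0.3156 0.0775] post [0.4801 0.3344 0.042 ] hinge [0.5669 0.1945 0.045 ] nuttop [0.5624 0.3145 0.0655]
face edges [0.578  0.3408 0.02  ] [0.4712 0.2976 0.02  ]
```

>>> {"name": "move_arm", "arguments": {"series": [[[0,0,-4],0,0],[[-4,1,-8],-7,0],[[-55.3,14.8,-9.5],-72,0],[[-55.3,14.8,-9.5],-72,0],[[-55.3,14.8,-9.5],-72,0],[[-55.3,14.8,-9.5],-72,0],[[-55.3,14.8,-9.5],-72,0],[[-55.3,14.8,-9.5],-72,0],[[-55.3,14.8,-9.5],-72,0],[[-55.3,14.8,-9.5],-72,0]]}}

```text
t: 5.08
ee_pos: [0.4949, -0.1178, 0.2357]
tool_rot: [[-0.838, 0.545, 0.001], [0.545, 0.838, -0.0], [-0.001, 0.0, -1.0]]
contact_force: [0.1, 1.0, 0.7]
grip_width: 0.498
```

Run:
```python
from h import *
print(tool(np.array([.56,-.36,.25])-ctrl.sense()['ee_pos']), ctrl.sense()['ee_pos'],ctrl.sense()['tool_rot'])
```

```text
[-18.66 -16.76  -1.42] [ 0.49490101 -0.11777767  0.23568598] [[-8.38405524e-01  5.45046449e-01  7.38231491e-04]
 [ 5.45046495e-01  8.38405805e-01 -1.55414244e-04]
 [-7.03645550e-04  2.72070326e-04 -9.99999715e-01]]
```

>>> {"name": "move_arm", "arguments": {"series": [[[-18.7,-16.8,-1.4],-15,0],[[-18.7,-16.8,-1.4],-15,0],[[-18.7,-16.8,-1.4],-15,0],[[-18.7,-16.8,-1.4],-15,0],[[-18.7,-16.8,-1.4],-15,0],[[-18.7,-16.8,-1.4],-15,0],[[-18.7,-16.8,-1.4],-15,0],[[-18.7,-16.8,-1.4],-15,0],[[-18.7,-16.8,-1.4],-15,0]]}}

```text
t: 5.83
ee_pos: [0.5576, -0.3591, 0.2481]
tool_rot: [[-0.949, 0.316, -0.001], [0.316, 0.949, 0.001], [0.001, 0.001, -1.0]]
contact_force: [-1.0, 0.2, 0.0]
grip_width: 0.496
```

Run:
```python
from h import *
print(ctrl.sense()['ee_pos'],ctrl.sense()['joints'])
snap('wrist','w3.png'); crop('w3.png',0,0,640,400,1.25,'w3b.png')
_,m=load('w3.png'); print([np.round(proj(m,p)*1.25) for p in [(.43,-.322,.029),(.54,-.358,.015),(.597,-.305,.022)]])
```

```text
[ 0.55764746 -0.3590816   0.24811119] [-6.49564707e-01  2.97021281e-01  1.26750192e+00  3.66721655e-04
  1.57853162e+00 -1.89929447e+00]
[array([394.,  60.]), array([396., 193.]), array([466., 233.])]
```

View pics/w3b.png

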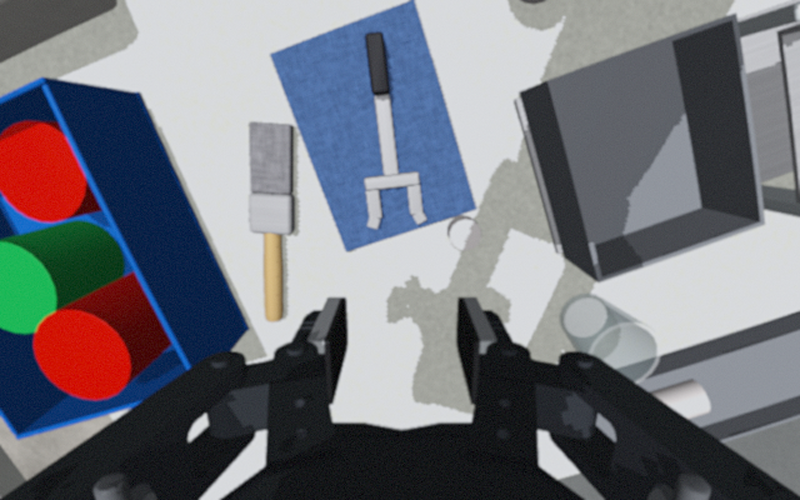

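Run:
```python
from h import *
np.set_printoptions(precision=4,suppress=True)
_,m=load('w3.png'); W=lambda u,v,z: at(m,u/1.25,v/1.25,z)
h=W(376.75,64.75,.029); b=W(391.5,176.5,.015); f=W(397,224,.015)
e1=W(373.5,33.5,.029);e2=W(380,96,.029)
print(h,b,f,np.linalg.norm(f-b),np.linalg.norm(e1-e2))
d=(f-h)[:2]; print(np.arctan2(d[1],d[0]),np.linalg.norm(d)); d=(b-h)[:2]; print(np.arctan2(d[1],d[0]),np.linalg.norm(d))
print('cap',W(463,233,.022)); print('mat',W(273,54,.003),W(411,1,.003),W(474,209,.003),W(347,250,.003))
```

```text
[ 0.4289 -0.3373  0.029 ] [ 0.524  -0.3566  0.015 ] [ 0.5692 -0.3664  0.015 ] 0.046266079971213354 0.05045360935662177
-0.2042848222213922 0.14328351860111713
-0.20070910772469006 0.09701935949190105
cap [ 0.5964 -0.3081  0.022 ]
mat [ 0.3846 -0.4243  0.003 ] [ 0.3834 -0.2909  0.003 ] [ 0.5814 -0.2893  0.003 ] [ 0.5812 -0.4248  0.003 ]
```

>>> {"name": "move_arm", "arguments": {"series": [[[12.9,-2.0,10],-6.8,0],[[12.9,-2.0,15],-6.8,0],[[12.9,-2.0,19.5],-6.8,0],[[12.9,-2.0,19.5],-6.8,0],[[12.9,-2.0,19.5],-6.8,0],[[12.9,-2.0,19.5],-6.8,0],[[12.9,-2.0,19.5],-6.8,0],[[12.9,-2.0,19.5],-6.8,0],[[12.9,-2.0,19.5],-6.8,0],[[12.9,-2.0,19.5],-6.8,0]]}}

```text
t: 6.72
ee_pos: [0.4314, -0.3385, 0.058]
tool_rot: [[-0.98, 0.199, 0.005], [0.199, 0.98, -0.004], [-0.005, -0.003, -1.0]]
contact_force: [0.6, -0.3, 0.1]
grip_width: 0.501
```

Run:
```python
from h import *
s=ctrl.sense();R=s['tool_rot'];print(tool(np.array([.4289,-.3373,.008])-s['ee_pos']), s['ee_pos'],np.degrees(np.arctan2(R[1][1],R[0][1])))
```

```text
[0.29 0.08 5.  ] [ 0.4313926  -0.33849198  0.05799648] 78.50871149716156
```

>>> {"name": "move_arm", "arguments": {"series": [[[0.2,0,2.5],0,0],[[0.2,0,4.6],0,0],[[0.2,0,4.6],0,0],[[0.2,0,4.6],0,0],[[0.2,0,4.6],0,0]]}}

```text
t: 7.13
ee_pos: [0.428, -0.3376, 0.0106]
tool_rot: [[-0.98, 0.2, 0.002], [0.2, 0.98, -0.002], [-0.003, -0.002, -1.0]]
contact_force: [-0.4, 0.2, -0.1]
grip_width: 0.499
```

>>> {"name": "move_arm", "arguments": {"series": [[[0,0,0.3],0,0.2],[[0,0,0.3],0,1],[[0,0,0.3],0,1],[[0,0,0.3],0,1],[[0,0,0.3],0,1],[[0,0,0.3],0,1],[[0,0,0.3],0,1]]}}

```text
t: 7.72
ee_pos: [0.4273, -0.3373, 0.0066]
tool_rot: [[-0.98, 0.2, 0.002], [0.2, 0.98, -0.002], [-0.002, -0.001, -1.0]]
contact_force: [-0.6, 0.4, 7.1]
grip_width: 0.173
```

>>> {"name": "move_arm", "arguments": {"series": [[[0,0,-1],0,1],[[0,0,-3],0,1],[[0,0,-6],0,1],[[0,0,-9],0,1],[[0,0,-12],0,1],[[0,0,-15],0,1],[[0,0,-17],0,1],[[0,0,-17],0,1],[[0,0,-17],0,1]]}}

```text
t: 8.47
ee_pos: [0.4269, -0.337, 0.1769]
tool_rot: [[-0.98, 0.2, 0.002], [0.2, 0.98, -0.002], [-0.002, -0.001, -1.0]]
contact_force: [-0.2, -0.1, -2.3]
grip_width: 0.171
```

Run:
```python
from h import *
s=ctrl.sense();print(s['ee_pos'],s['contact_force'],s['moment'],s['grip_width'],s['joints'])
snap('side','d4.png'); crop('d4.png',250,40,450,190,4,'d4b.png')
```

```text
[ 0.42692271 -0.33697205  0.17687202] [-0.18547991 -0.09946336 -2.2613128 ] [ 0.08517729  0.17692407 -0.0094658 ] 0.17121683387167363 [-7.62443839e-01  8.15899728e-03  1.71618875e+00 -2.73261653e-05
  1.41451967e+00 -2.13163668e+00]
```

View pics/d4b.png

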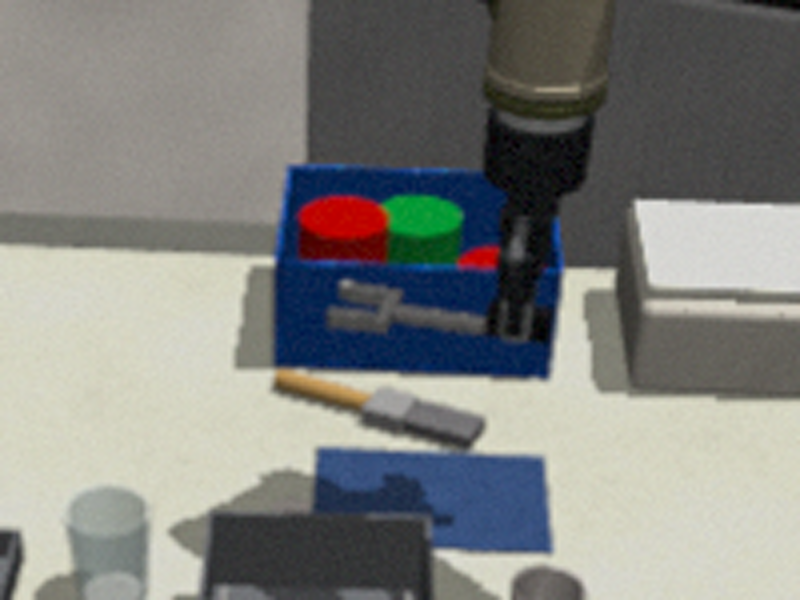

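>>> {"name": "move_arm", "arguments": {"series": [[[16.1,63.3,-1],-11.5,1],[[16.1,63.3,-1],-11.5,1],[[16.1,63.3,-1],-11.5,1],[[16.1,63.3,-1],-11.5,1],[[16.1,63.3,-1],-11.5,1],[[16.1,63.3,-1],-11.5,1],[[16.1,63.3,-1],-11.5,1],[[16.1,63.3,-1],-11.5,1],[[16.1,63.3,-1],-11.5,1],[[16.1,63.3,-1],-11.5,1]]}}

```text
t: 9.35
ee_pos: [0.4046, 0.0815, 0.1796]
tool_rot: [[-1.0, 0.001, -0.004], [0.001, 1.0, -0.0], [0.004, -0.0, -1.0]]
contact_force: [1.6, 0.3, -1.3]
grip_width: 0.171
```

Run:
```python
from h import *
s=ctrl.sense();R=s['tool_rot'];print(tool(np.array([.3915,.315,.18])-s['ee_pos']), s['ee_pos'],np.degrees(np.arctan2(R[1][1],R[0][1])),s['joints'],s['grip_width'])
```

```text
[ 1.34 23.35 -0.04] [0.40456965 0.08145438 0.17955282] 89.93095242949339 [ 7.42272975e-02 -3.69821697e-01  2.04310763e+00  7.58860844e-05
  1.47183366e+00 -1.49537122e+00] 0.17093498683855318
```

>>> {"name": "move_arm", "arguments": {"series": [[[1.1,23.4,0],0,1],[[1.1,23.4,0],0,1],[[1.1,23.4,0],0,1],[[1.1,23.4,0],0,1],[[1.1,23.4,0],0,1],[[1.1,23.4,0],0,1],[[1.1,23.4,4],0,1],[[1.1,23.4,7.5],0,1],[[1.1,23.4,7.5],0,1],[[1.1,23.4,7.5],0,1]]}}

```text
t: 10.18
ee_pos: [0.3925, 0.3117, 0.1029]
tool_rot: [[-1.0, 0.001, -0.008], [0.001, 1.0, -0.005], [0.008, -0.005, -1.0]]
contact_force: [0.5, 0.5, -0.8]
grip_width: 0.176
```

Run:
```python
from h import *
s=ctrl.sense();print(s['ee_pos'],s['grip_width'],s['tool_rot'])
snap('side','d5.png'); a=cv2.imread('pics/d5.png')[255:385,260:420]; snap('scene','s5.png'); b=cv2.imread('pics/s5.png')[160:260,320:420]
a=cv2.resize(a,(480,390),interpolation=cv2.INTER_CUBIC); b=cv2.resize(b,(310,310),interpolation=cv2.INTER_CUBIC)
o=np.zeros((390,800,3),np.uint8); o[:,:480]=a; o[:310,490:]=b; cv2.imwrite('pics/c5.png',o)
```

```text
[0.39253523 0.31167288 0.10286908] 0.17606219251193447 [[-9.99967808e-01  6.66854021e-04 -7.99615064e-03]
 [ 7.07325697e-04  9.99986950e-01 -5.05963548e-03]
 [ 7.99267225e-03 -5.06512848e-03 -9.99955230e-01]]
```

View pics/c5.png

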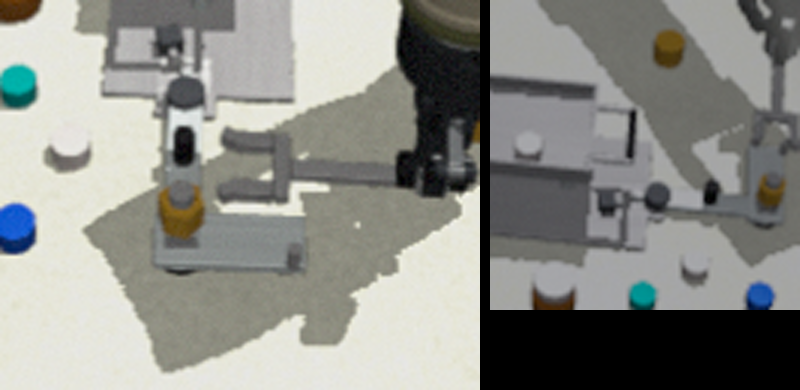

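Run:
```python
from h import *
np.set_printoptions(precision=4,suppress=True)
A=lambda u,v,z: at(MD,260+u/3,255+v/3,z)
for n,u,v,z in [('backU',289,136,.111),('backL',289,198,.111),('tipU',224,134,.111),('tipL',219,190,.111),('shank at head',292,167,.111),('shank far',395,174,.111),('stud',183,189,.0775),('post',295,246,.042),('face corner',154,265,.02),('facecornerR',305,215,.02),('faceR2',303,268,.02),('stem base',180,245,.02)]: print(n,A(u,v,z))
```

```text
backU [0.4886 0.2906 0.111 ]
backL [0.4885 0.3414 0.111 ]
tipU [0.5343 0.2923 0.111 ]
tipL [0.5358 0.3386 0.111 ]
shank at head [0.4865 0.3164 0.111 ]
shank far [0.4161 0.3167 0.111 ]
stud [0.5612 0.3166 0.0775]
post [0.4799 0.3336 0.042 ]
face corner [0.5798 0.3425 0.02  ]
facecornerR [0.4709 0.293  0.02  ]
faceR2 [0.4727 0.3371 0.02  ]
stem base [0.5622 0.325  0.02  ]
```

>>> {"name": "move_arm", "arguments": {"series": [[[-0.3,0,1],0,1],[[-0.3,0,2.5],0,1],[[-0.3,0,4],0,1],[[-0.3,0,5],0,1],[[-0.3,0,6],0,1],[[-0.3,0,6.8],0,1],[[-0.3,0,7.2],0,1],[[-0.3,0,7.2],0,1],[[-0.3,0,7.2],0,1]]}}

```text
t: 11.03
ee_pos: [0.399, 0.3138, 0.0349]
tool_rot: [[-1.0, 0.001, 0.0], [0.001, 1.0, 0.0], [-0.0, 0.0, -1.0]]
contact_force: [-1.2, 0.8, -1.6]
grip_width: 0.171
```

>>> {"name": "move_arm", "arguments": {"series": [[[0,0,0.5],0,1],[[0,0,0.9],0,1],[[0,0,0.9],0,1],[[0,0,0.9],0,1]]}}

```text
t: 11.37
ee_pos: [0.3986, 0.3135, 0.0254]
tool_rot: [[-1.0, 0.001, -0.001], [0.001, 1.0, -0.0], [0.001, -0.0, -1.0]]
contact_force: [0.3, -0.2, -1.2]
grip_width: 0.173
```

Run:
```python
from h import *
s=ctrl.sense();print(s['ee_pos'],s['contact_force'])
snap('side','d6.png'); crop('d6.png',270,270,400,360,6,'d6b.png')
```

```text
[0.39861492 0.31352459 0.02544042] [ 0.28665276 -0.24447041 -1.1976211 ]
```

View pics/d6b.png

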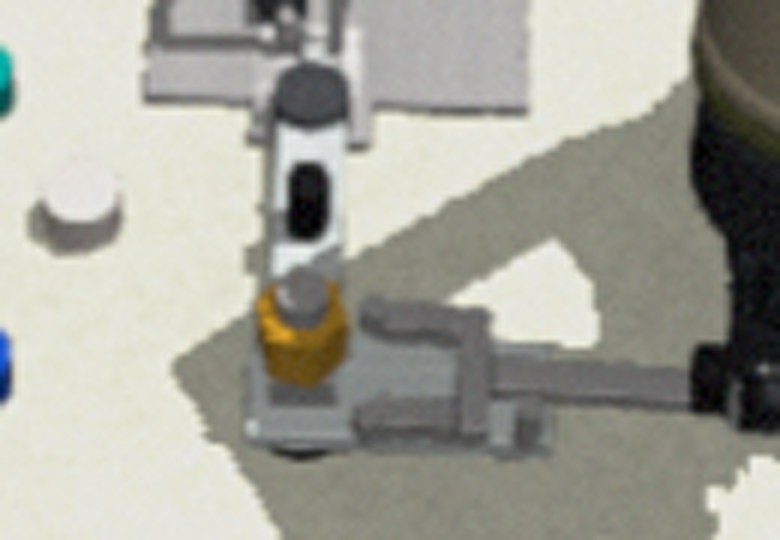

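Run:
```python
from h import *
np.set_printoptions(precision=4,suppress=True)
A=lambda u,v,z: at(MD,270+u/6,270+v/6,z)
for n,u,v,z in [('tipU top far edge',378,297,.034),('tipL top near edge',370,432,.034),('tipL side bottom near',370,440,.022),('backU',490,307,.034),('backL',485,430,.034),('stem near L',270,402,.022),('stem near R',335,404,.022),('stud',303,290,.0775),('shank',600,380,.034),('post top',533,404,.042),('head back',488,370,.034),('tip',356,410,.034)]: print(n,A(u,v,z))
```

```text
tipU top far edge [0.5357 0.2886 0.034 ]
tipL top near edge [0.5361 0.3448 0.034 ]
tipL side bottom near [0.536  0.3406 0.022 ]
backU [0.4941 0.2899 0.034 ]
backL [0.4953 0.341  0.034 ]
stem near L [0.573  0.3279 0.022 ]
stem near R [0.5493 0.327  0.022 ]
stud [0.5622 0.3175 0.0775]
shank [0.454  0.3177 0.034 ]
post top [0.4788 0.3343 0.042 ]
head back [0.4945 0.3166 0.034 ]
tip [0.5415 0.3364 0.034 ]
```

>>> {"name": "move_arm", "arguments": {"series": [[[-0.7,0,0],0,1],[[-1.4,0,0],0,1],[[-2.1,0,0],0,1],[[-2.8,0,0],0,1],[[-3.5,0,0],0,1],[[-4.1,0,0],0,1],[[-4.1,0,0],0,1],[[-4.1,0,0],0,1]]}}

```text
t: 12.08
ee_pos: [0.4406, 0.3138, 0.0258]
tool_rot: [[-1.0, 0.001, 0.001], [0.001, 1.0, 0.0], [-0.001, 0.0, -1.0]]
contact_force: [0.9, 3.0, -1.7]
grip_width: 0.173
```

>>> {"name": "move_arm", "arguments": {"series": [[[0,0,0.2],0,1],[[0,0,0.2],0,1],[[0,0,0.2],0,0],[[0,0,0.2],0,0],[[0,0,0.2],0,0],[[0,0,-3],0,0],[[0,0,-7],0,0],[[0,0,-11],0,0],[[0,0,-14],0,0],[[0,0,-14],0,0]]}}

```text
t: 12.92
ee_pos: [0.4436, 0.3157, 0.1743]
tool_rot: [[-1.0, 0.001, 0.011], [0.001, 1.0, 0.006], [-0.011, 0.006, -1.0]]
contact_force: [0.9, -0.0, 0.7]
grip_width: 0.503
```

>>> {"name": "move_arm", "arguments": {"series": [[[-16.5,0,0],0,0],[[-16.5,0,0],0,0],[[-16.5,0,0],0,0],[[-16.5,0,0],0,0],[[-16.5,0,0],0,0],[[-16.5,0,0],0,0],[[-16.5,0,0],0,0],[[-16.5,0,0],0,0]]}}

```text
t: 13.58
ee_pos: [0.604, 0.3138, 0.166]
tool_rot: [[-1.0, 0.0, -0.0], [0.0, 1.0, 0.0], [0.0, 0.0, -1.0]]
contact_force: [-0.9, 0.8, 0.5]
grip_width: 0.497
```

Run:
```python
from h import *
np.set_printoptions(precision=4,suppress=True)
s=ctrl.sense();print(s['ee_pos'],s['contact_force'],s['joints'])
snap('wrist','w7.png'); _,m=load('w7.png'); p=proj(m,(.562,.3155,.0655)); print(p)
x,y=int(p[0])-110,max(int(p[1])-70,0); print(x,y); crop('w7.png',x,y,x+200,y+150,4,'w7b.png')
```

```text
[0.604  0.3138 0.166 ] [-0.9035  0.8297  0.4711] [ 0.4037  0.3809  1.3145  0.0002  1.4462 -1.1668]
[322.7138 144.3351]
212 74
```

View pics/w7b.png

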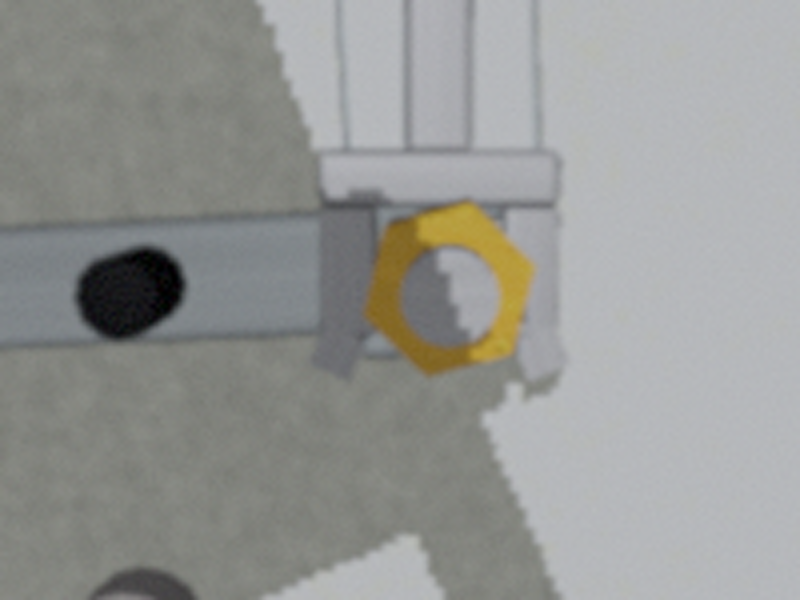

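Run:
```python
from h import *
np.set_printoptions(precision=4,suppress=True)
im,m=load('w7.png'); hsv=cv2.cvtColor(im,cv2.COLOR_BGR2HSV)
mk=cv2.inRange(hsv,(15,130,60),(35,255,255)); mk[:, :290]=0; mk[:74]=0; mk[180:]=0; mk[:,360:]=0
c=max(cv2.findContours(mk,cv2.RETR_EXTERNAL,cv2.CHAIN_APPROX_NONE)[0],key=cv2.contourArea); h=cv2.convexHull(c)
ap=cv2.approxPolyDP(h,3,True)[:,0]; print((ap-[212,74])*4)
P=np.array([at(m,212+u/4,74+v/4,.0655)[:2] for u,v in [(467,202),(533,270),(505,360),(432,375),(367,305),(393,218)]])
print(P, P.mean(0)); c0=P.mean(0); a=np.arctan2(*(P-c0).T[::-1]); r=np.hypot(*(P-c0).T); print(np.degrees(a)%60,r)
for n,u,v,z in [('post?',0,0,0)]: pass
print('jaw back',at(m,212+440/4,74+152/4,.032),'tips',at(m,212+333/4,74+372/4,.032),at(m,212+545/4,74+372/4,.032),'knob',at(m,212+100/4,74+305/4,.052))
H=np.array([at(m,*p,.0655)[:2] for p in h[:,0]]); 
best=min((np.ptp(H@[np.cos(t),np.sin(t)]),np.degrees(t)) for t in np.radians(np.arange(0,180,1))); print(best)
print([(t,round(np.ptp(H@[np.cos(np.radians(t)),np.sin(np.radians(t))])*1e3,1)) for t in range(0,180,6)])
```

```text
[[468 204]
 [528 264]
 [512 336]
 [424 368]
 [368 316]
 [380 244]
 [400 220]]
[[0.5471 0.3201]
 [0.5598 0.3328]
 [0.5773 0.3277]
 [0.5802 0.3134]
 [0.5665 0.3008]
 [0.55   0.306 ]] [0.5635 0.3168]
[48.7193 42.8411 38.232  48.4498 40.7409 38.649 ] [0.0168 0.0164 0.0175 0.0171 0.0162 0.0172]
jaw back [0.538  0.3151 0.032 ] tips [0.5854 0.2912 0.032 ] [0.5855 0.3384 0.032 ] knob [0.568  0.2454 0.052 ]
(np.float64(0.028832638107700315), np.float64(77.0))
[(0, np.float64(31.4)), (6, np.float64(30.9)), (12, np.float64(30.2)), (18, np.float64(30.3)), (24, np.float64(31.0)), (30, np.float64(31.8)), (36, np.float64(32.4)), (42, np.float64(32.6)), (48, np.float64(32.6)), (54, np.float64(32.3)), (60, np.float64(31.6)), (66, np.float64(30.7)), (72, np.float64(29.7)), (78, np.float64(29.0)), (84, np.float64(30.1)), (90, np.float64(30.9)), (96, np.float64(31.7)), (102, np.float64(32.2)), (108, np.float64(32.4)), (114, np.float64(32.2)), (120, np.float64(31.7)), (126, np.float64(30.8)), (132, np.float64(29.6)), (138, np.float64(29.5)), (144, np.float64(30.7)), (150, np.float64(31.5)), (156, np.float64(32.1)), (162, np.float64(32.5)), (168, np.float64(32.5)), (174, np.float64(32.1))]
```

>>> {"name": "move_arm", "arguments": {"series": [[[4.1,0.25,0],7,-0.2],[[4.1,0.25,0],14,-0.2],[[4.1,0.25,3],16,-0.2],[[4.1,0.25,6],16,-0.2],[[4.1,0.25,6],16,-0.2],[[4.1,0.25,6],16,-0.2],[[4.1,0.25,6],16,-0.2]]}}

```text
t: 14.22
ee_pos: [0.5642, 0.3166, 0.108]
tool_rot: [[-0.961, 0.276, 0.002], [0.276, 0.961, 0.001], [-0.002, 0.001, -1.0]]
contact_force: [-0.1, -0.7, 0.8]
grip_width: 0.596
```

Run:
```python
from h import *
s=ctrl.sense();R=s['tool_rot'];print(tool(np.array([.5627,.3163,.046])-s['ee_pos']), s['ee_pos'],np.degrees(np.arctan2(R[1][1],R[0][1])),s['joints'],s['grip_width'])
```

```text
[ 0.14 -0.08  6.2 ] [0.56418073 0.31659416 0.10799412] 73.9991795814919 [ 4.32137584e-01  3.37023614e-01  1.47810448e+00  1.22655506e-05
  1.32428565e+00 -8.59393548e-01] 0.5959440752675973
```

>>> {"name": "move_arm", "arguments": {"series": [[[0.1,0,2],0,-0.2],[[0.1,0,4],0,-0.2],[[0.1,0,6],0,-0.2],[[0.1,0,6],0,-0.2],[[0.1,0,6],0,0.2],[[0.1,0,6],0,1],[[0.1,0,6],0,1],[[0.1,0,6],0,1],[[0.1,0,6],0,1],[[0.1,0,6],0,1]]}}

```text
t: 15.05
ee_pos: [0.5643, 0.3159, 0.0488]
tool_rot: [[-0.961, 0.277, 0.003], [0.277, 0.961, -0.0], [-0.003, 0.001, -1.0]]
contact_force: [-3.3, -5.6, 2.7]
grip_width: 0.333
```

>>> {"name": "move_arm", "arguments": {"series": [[[0,0,0],5,1],[[0,0,0],10,1],[[0,0,0],16,1],[[0,0,0],22,1],[[0,0,0],28,1],[[0,0,0],34,1],[[0,0,0],40,1],[[0,0,0],46,1],[[0,0,0],52,1],[[0,0,0],52,1]]}}

```text
t: 15.88
ee_pos: [0.564, 0.3155, 0.0487]
tool_rot: [[-0.367, 0.93, 0.002], [0.93, 0.367, -0.001], [-0.002, 0.001, -1.0]]
contact_force: [-4.4, -6.5, 4.2]
grip_width: 0.332
```

Run:
```python
from h import *
s=ctrl.sense();R=s['tool_rot'];print(s['ee_pos'],np.degrees(np.arctan2(R[1][1],R[0][1])),s['contact_force'],s['moment'],s['grip_width'])
```

```text
[0.56403688 0.31546577 0.04873989] 21.54418240782661 [-4.39862222 -6.52757254  4.21915231] [-1.30017715  0.60190757 -0.05964702] 0.3324162184712666
```

>>> {"name": "move_arm", "arguments": {"series": [[[0,0,0],6,1],[[0,0,0],12,1],[[0,0,0],18,1],[[0,0,0],24,1],[[0,0,0],30,1],[[0,0,0],36,1],[[0,0,0],41,1],[[0,0,0],45,1],[[0,0,0],45,1]]}}

```text
t: 16.63
ee_pos: [0.5636, 0.3154, 0.0487]
tool_rot: [[0.396, 0.918, 0.001], [0.918, -0.396, -0.001], [-0.001, 0.001, -1.0]]
contact_force: [-6.5, -8.1, 5.6]
grip_width: 0.335
```

Run:
```python
from h import *
s=ctrl.sense();R=s['tool_rot'];print(s['ee_pos'],np.degrees(np.arctan2(R[1][1],R[0][1])),s['contact_force'],s['moment'],s['grip_width'],s['tau'])
```

```text
[0.56357719 0.31538806 0.04872421] -23.31980513410443 [-6.51530673 -8.06147134  5.62949022] [-1.49819942  0.88205853  0.02605602] 0.334798101584109 [  2.60824107 -64.65314627 -48.11541796   1.74206324  -3.17840897
   1.63462959]
```

>>> {"name": "move_arm", "arguments": {"series": [[[0,0,0],3,1],[[0,0,0],6,1],[[0,0,0],9,1],[[0,0,0],9,1]]}}

```text
t: 16.97
ee_pos: [0.5635, 0.3154, 0.0487]
tool_rot: [[0.534, 0.846, 0.001], [0.846, -0.534, -0.001], [-0.001, 0.002, -1.0]]
contact_force: [-6.3, -8.0, 5.7]
grip_width: 0.334
```

Run:
```python
from h import *
s=ctrl.sense();R=s['tool_rot'];print(s['ee_pos'],np.degrees(np.arctan2(R[1][1],R[0][1])),s['contact_force'],s['moment'],s['grip_width'],s['tau'])
```

```text
[0.56352747 0.31539128 0.04873067] -32.247818743336616 [-6.2612821  -7.97465282  5.68794525] [-1.47624373  0.95134886  0.03021631] 0.3341120851466467 [  2.42780507 -64.57515478 -48.18673611   1.6928475   -3.31133656
   1.16263948]
```

>>> {"name": "move_arm", "arguments": {"series": [[[0,0,0],3,1],[[0,0,0],6,1],[[0,0,0],9,1],[[0,0,0],9,1]]}}

```text
t: 17.3
ee_pos: [0.5634, 0.3154, 0.0487]
tool_rot: [[0.659, 0.752, 0.001], [0.752, -0.659, -0.001], [-0.001, 0.002, -1.0]]
contact_force: [-6.8, -8.3, 5.6]
grip_width: 0.333
```

```bash
cat > st.py <<'E'
from h import *
np.set_printoptions(precision=3,suppress=True)
s=ctrl.sense();R=s['tool_rot'];print(s['ee_pos'],np.degrees(np.arctan2(R[1][1],R[0][1])),s['contact_force'],s['moment'],s['grip_width'],s['tau'],s['joints'])
E
python3 st.py
```

```text
[0.563 0.315 0.049] -41.24074241562316 [-6.77  -8.263  5.608] [-1.496  1.049  0.069] 0.33305203684932855 [  2.167 -64.524 -48.249   1.67   -3.423   1.262] [ 0.432  0.399  1.516 -0.002  1.227  1.152]
```

>>> {"name": "move_arm", "arguments": {"series": [[[0,0,0],3,1],[[0,0,0],6,1],[[0,0,0],9,1],[[0,0,0],9,1]]}}

```text
t: 17.63
ee_pos: [0.5636, 0.3157, 0.0488]
tool_rot: [[0.768, 0.641, 0.001], [0.641, -0.768, -0.001], [0.0, 0.002, -1.0]]
contact_force: [-5.8, -6.6, 5.5]
grip_width: 0.331
```

```bash
python3 st.py
python3 - <<'E'
from h import *
snap('side','d8.png'); crop('d8.png',270,270,400,360,6,'d8b.png')
E
```

```text
[0.564 0.316 0.049] -50.166821065921326 [-5.753 -6.636  5.496] [-1.312  0.819  0.876] 0.3308994800277166 [  1.281 -64.822 -47.845   1.731  -2.842   1.955] [ 0.432  0.399  1.515 -0.002  1.226  1.308]
```

View pics/d8b.png

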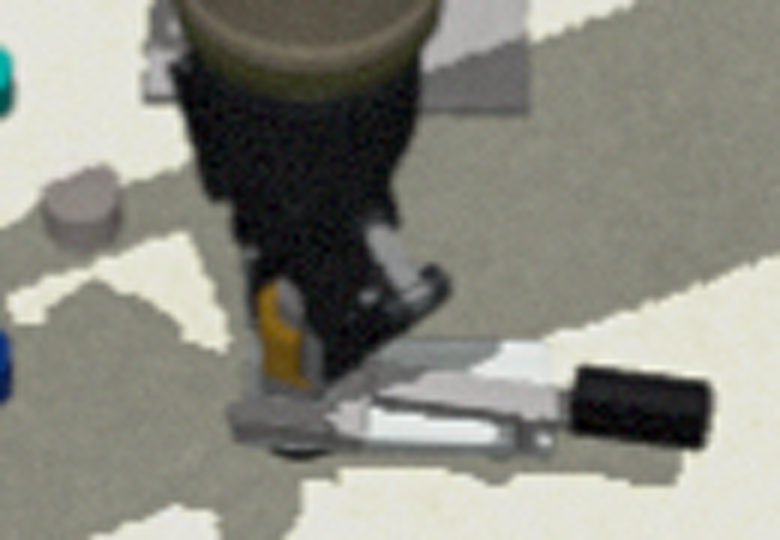

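>>> {"name": "move_arm", "arguments": {"series": [[[0,0,0],2,1],[[0,0,0],4,1],[[0,0,0],5,1],[[0,0,0],5,1],[[0,0,0],5,1]]}}

```text
t: 18.1
ee_pos: [0.5637, 0.3156, 0.0488]
tool_rot: [[0.819, 0.574, 0.002], [0.574, -0.819, -0.002], [0.0, 0.002, -1.0]]
contact_force: [-5.3, -6.4, 5.1]
grip_width: 0.336
```

```bash
python3 st.py
```

```text
[0.564 0.316 0.049] -54.93557233023846 [-5.259 -6.385  5.101] [-1.332  0.804  1.467] 0.3359884865709129 [  0.899 -64.789 -47.832   2.098  -2.866   1.577] [ 0.432  0.399  1.515 -0.002  1.226  1.392]
```

>>> {"name": "move_arm", "arguments": {"series": [[[0,0,0],-1,-0.2],[[0,0,0],-1,-0.2],[[0,0,0],-1,-0.2],[[0,0,0],-1,-0.2],[[0,0,-4],-1,-0.2],[[0,0,-8],-1,-0.2],[[0,0,-12],-1,-0.2],[[0,0,-12],-1,-0.2],[[0,0,-12],-1,-0.2]]}}

```text
t: 18.85
ee_pos: [0.5655, 0.3176, 0.1708]
tool_rot: [[0.81, 0.587, 0.008], [0.587, -0.81, 0.004], [0.008, 0.002, -1.0]]
contact_force: [0.1, 0.7, -0.3]
grip_width: 0.604
```

```bash
python3 st.py
python3 - <<'E'
from h import *
print(tool(np.array([.43,.33,.17])-ctrl.sense()['ee_pos']))
E
```

```text
[0.566 0.318 0.171] -54.056758512136796 [ 0.052  0.659 -0.311] [ 0.017 -0.024  0.035] 0.6036417553861392 [  0.035 -66.732 -51.6     0.002   0.256  -0.003] [0.433 0.285 1.423 0.    1.425 1.376]
[-10.24  -8.96  -0.02]
```

>>> {"name": "move_arm", "arguments": {"series": [[[-10.2,-9.0,0],43,0],[[-10.2,-9.0,0],43,0],[[-10.2,-9.0,0],43,0],[[-10.2,-9.0,0],43,0],[[-10.2,-9.0,0],43,0],[[-10.2,-9.0,0],43,0],[[-10.2,-9.0,0],43,0],[[-10.2,-9.0,0],43,0],[[-10.2,-9.0,0],43,0]]}}

```text
t: 19.6
ee_pos: [0.4273, 0.329, 0.1649]
tool_rot: [[0.993, -0.119, -0.001], [-0.119, -0.993, -0.001], [-0.001, 0.001, -1.0]]
contact_force: [1.1, -0.5, -0.4]
grip_width: 0.504
```

```bash
python3 st.py
python3 - <<'E'
from h import *
snap('wrist','w9.png'); crop('w9.png',0,0,640,400,1.25,'w9b.png')
E
```

```text
[0.427 0.329 0.165] -96.82298288063805 [ 1.069 -0.48  -0.417] [ 0.028 -0.011  0.03 ] 0.5039401005449621 [  0.173 -49.221 -48.504   0.012   0.014   0.111] [0.561 0.009 1.738 0.    1.396 2.251]
```

View pics/w9b.png

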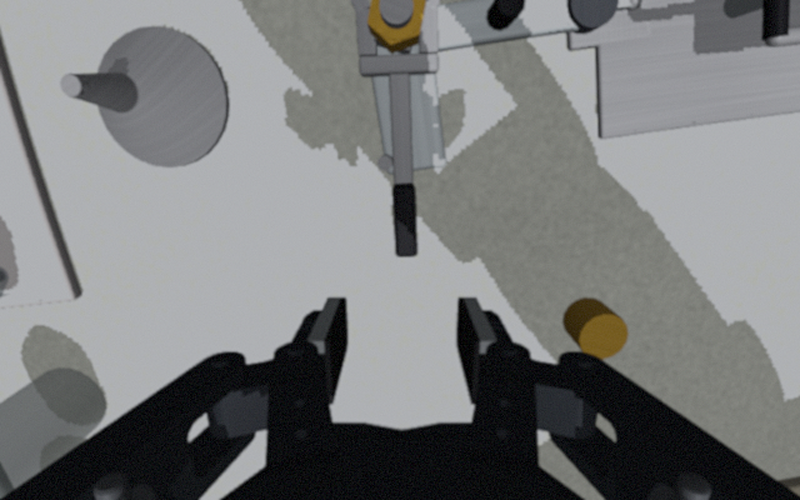

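Run:
```python
from h import *
np.set_printoptions(precision=4,suppress=True)
_,m=load('w9.png'); W=lambda u,v,z: at(m,u/1.25,v/1.25,z)
a=W(403.5,186,.046);b=W(406.5,254,.046);h=W(405,219.5,.046); k=W(399,73,.032); print(a,b,h,k,np.linalg.norm(a-b),np.linalg.norm((k-h)[:2]))
for p,q in [(a,b),(k,h)]: d=(p-q); print(np.degrees(np.arctan2(d[1],d[0])))
s=ctrl.sense(); print(tool(np.array([h[0],h[1],.0245])-s['ee_pos']))
```

```text
[0.4657 0.3239 0.046 ] [0.4186 0.3273 0.046 ] [0.443  0.3255 0.046 ] [0.5378 0.3182 0.032 ] 0.04713999084550086 0.09502690635202898
-4.243252931013123
-4.4388336347499004
[ 1.61  0.15 14.05]
```

>>> {"name": "move_arm", "arguments": {"series": [[[1.5,0.15,0],-2.4,0],[[1.5,0.15,4],-2.4,0],[[1.5,0.15,8],-2.4,0],[[1.5,0.15,12],-2.4,0],[[1.5,0.15,13.6],-2.4,0],[[1.5,0.15,13.9],-2.4,0],[[1.5,0.15,13.9],-2.4,0],[[1.5,0.15,13.9],-2.4,0]]}}

```text
t: 20.32
ee_pos: [0.4433, 0.3265, 0.0281]
tool_rot: [[0.997, -0.08, 0.002], [-0.08, -0.997, 0.001], [0.002, -0.001, -1.0]]
contact_force: [1.0, -0.4, 0.3]
grip_width: 0.503
```

>>> {"name": "move_arm", "arguments": {"series": [[[0,0,0.2],0,0.2],[[0,0,0.2],0,1],[[0,0,0.2],0,1],[[0,0,0.2],0,1],[[0,0,0.2],0,1],[[0,0,0.2],0,1]]}}

```text
t: 20.82
ee_pos: [0.4433, 0.3256, 0.0268]
tool_rot: [[0.997, -0.081, 0.002], [-0.081, -0.997, -0.0], [0.002, 0.0, -1.0]]
contact_force: [-1.6, -6.5, 9.2]
grip_width: 0.172
```

```bash
python3 st.py
```

```text
[0.443 0.326 0.027] -94.63044527022086 [-1.6   -6.46   9.189] [-1.1    0.27  -0.058] 0.17168110071048376 [  2.152 -50.127 -42.557   1.514  -1.858   0.032] [ 0.541  0.194  1.811 -0.002  1.135  2.194]
```

>>> {"name": "move_arm", "arguments": {"series": [[[0,0.1,-0.3],0,1],[[0,0.1,-0.3],0,1],[[-0.7,0.1,-0.3],0,1],[[-1.4,0.1,-0.3],0,1],[[-2.1,0.1,-0.3],0,1],[[-2.8,0.1,-0.3],0,1],[[-3.5,0.1,-0.3],0,1],[[-4.2,0.1,-0.3],0,1],[[-4.4,0.1,-0.3],0,1],[[-4.4,0.1,-0.3],0,1]]}}

```text
t: 21.65
ee_pos: [0.4056, 0.3238, 0.0296]
tool_rot: [[0.997, -0.082, 0.013], [-0.082, -0.997, -0.006], [0.014, 0.005, -1.0]]
contact_force: [33.5, -28.9, -4.1]
grip_width: 0.166
```

```bash
python3 st.py
```

```text
[0.406 0.324 0.03 ] -94.70475029338486 [ 33.491 -28.938  -4.071] [-5.125 -4.944 -0.157] 0.1661290558706839 [ 22.754 -49.174 -38.757  13.444   3.337  -0.051] [ 0.584  0.107  1.903 -0.014  1.125  2.243]
```

Run:
```python
from h import *
snap('side','d10.png'); a=cv2.imread('pics/d10.png')[265:365,270:400]
snap('wrist','w10.png'); b=cv2.imread('pics/w10.png')[0:240,200:420]
snap('scene','s10.png'); c=cv2.imread('pics/s10.png')[175:245,345:425]
o=np.zeros((600,800,3),np.uint8); o[:300,:390]=cv2.resize(a,(390,300),interpolation=2); o[:440,395:795]=cv2.resize(b,(400,436),interpolation=2)[:440] if 0 else cv2.copyMakeBorder(cv2.resize(b,(400,436),interpolation=2),0,4,0,0,0)
o[305:595,:332]=cv2.resize(c,(332,290),interpolation=2); cv2.imwrite('pics/c10.png',o)
```

```text
(no output)
```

View pics/c10.png

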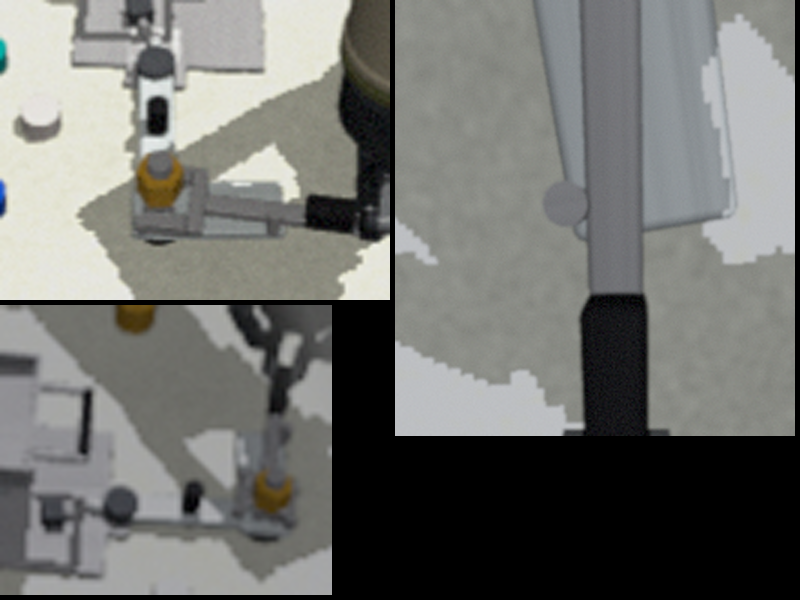

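>>> {"name": "move_arm", "arguments": {"series": [[[0.4,0.3,0],0,1],[[0.4,0.3,0],0,0],[[0.4,0.3,0],0,0],[[0.4,0.3,0],0,0],[[0.4,0.3,-4],0,0],[[0.4,0.3,-8],0,0],[[2.5,0.3,-12],0,0],[[2.5,0.3,-13.5],0,0],[[2.5,0.3,-13.5],0,0],[[2.5,0.3,-13.5],0,0]]}}

```text
t: 22.63
ee_pos: [0.4236, 0.3247, 0.1645]
tool_rot: [[0.997, -0.08, 0.003], [-0.08, -0.997, 0.002], [0.003, -0.002, -1.0]]
contact_force: [-0.9, 0.3, -0.4]
grip_width: 0.499
```

```bash
cat > meas.py <<'E'
from h import *
import sys
np.set_printoptions(precision=4,suppress=True)
def gold(fn,roi,z,m=None):
    im,m=load(fn); x0,y0,x1,y1=roi; hsv=cv2.cvtColor(im,cv2.COLOR_BGR2HSV)
    mk=np.zeros(im.shape[:2],np.uint8); mk[y0:y1,x0:x1]=cv2.inRange(hsv,(12,130,50),(35,255,255))[y0:y1,x0:x1]
    v,u=np.nonzero(mk); return len(u),np.array([u.mean(),v.mean()]),at(m,u.mean(),v.mean(),z)
def handle(fn,roi,z=.046):
    im,m=load(fn); x0,y0,x1,y1=roi; g=im.max(2); mk=np.zeros(g.shape,np.uint8); mk[y0:y1,x0:x1]=(g[y0:y1,x0:x1]<55)*255
    c=max(cv2.findContours(mk,0,1)[0],key=cv2.contourArea); r=cv2.minAreaRect(c); b=cv2.boxPoints(r)
    b=b[np.argsort(b[:,1])]; p=at(m,*((b[0]+b[1])/2),z); q=at(m,*((b[2]+b[3])/2),z)
    return r,(p+q)/2,np.linalg.norm(p-q),np.degrees(np.arctan2(*(p-q)[1::-1]))
E
python3 st.py
python3 - <<'E'
from meas import *
snap('wrist','w11.png'); snap('side','d11.png')
for f in ['d6.png','d10.png','d11.png']: print(f,gold(f,(300,300,345,345),.0655))
R=(290,120,360,212)
for f in ['w9.png','w11.png']: print(f,handle(f,R))
for f in ['w9.png','w11.png']: print(f,gold(f,(270,0,360,60),.06))
E
```

```text
[0.424 0.325 0.164] -94.61270155456269 [-0.857  0.259 -0.42 ] [-0.028  0.017  0.034] 0.4988833642304871 [ -0.305 -50.393 -51.428  -0.041   0.079  -0.025] [ 0.558 -0.011  1.758  0.     1.391  2.209]
d6.png (146, array([319.6849, 326.5137]), array([0.563 , 0.3296, 0.0655]))
d10.png (147, array([322.8299, 326.5714]), array([0.5564, 0.3292, 0.0655]))
d11.png (146, array([322.1027, 326.7808]), array([0.5579, 0.3298, 0.0655]))
w9.png (((323.7381591796875, 175.26309204101562), (57.128631591796875, 16.928852081298828), 87.1375961303711), array([0.4428, 0.3257, 0.046 ]), np.float64(0.04939926121144139), np.float64(-3.9239871597023326))
w11.png (((325.0, 184.0), (54.0, 16.0), 90.0), array([0.4321, 0.3218, 0.046 ]), np.float64(0.04726993424601891), np.float64(-4.4703835002829475))
w9.png (881, array([316.6617,  21.2531]), array([0.5587, 0.3173, 0.06  ]))
w11.png (904, array([319.3485,  23.417 ]), array([0.5542, 0.3165, 0.06  ]))
```

>>> {"name": "move_arm", "arguments": {"series": [[[0.9,0.2,4],0,0],[[0.9,0.2,8],0,0],[[0.9,0.2,12],0,0],[[0.9,0.2,13.6],0,0],[[0.9,0.2,13.7],0,0],[[0.9,0.2,13.7],0,0.3],[[0.9,0.2,13.7],0,1],[[0.9,0.2,13.7],0,1],[[0.9,0.2,13.7],0,1],[[0.9,0.2,13.7],0,1]]}}

```text
t: 23.57
ee_pos: [0.4329, 0.3219, 0.0274]
tool_rot: [[0.997, -0.081, 0.003], [-0.081, -0.997, 0.002], [0.003, -0.002, -1.0]]
contact_force: [1.4, 3.6, -2.0]
grip_width: 0.172
```

```bash
python3 st.py
```

```text
[0.433 0.322 0.027] -94.62598218734122 [ 1.435  3.573 -2.044] [ 0.533 -0.089  0.417] 0.1719925687609164 [ -1.37  -52.084 -42.468  -0.571   0.866   0.401] [0.544 0.164 1.843 0.    1.13  2.195]
```

>>> {"name": "move_arm", "arguments": {"series": [[[0,0.2,0],-1.2,1],[[0,0.4,0],-2.3,1],[[0,0.6,0],-3.4,1],[[0,0.8,0],-4.5,1],[[0,0.8,0],-4.5,1],[[0,0.8,0],-4.5,1]]}}

```text
t: 24.07
ee_pos: [0.4317, 0.3132, 0.0268]
tool_rot: [[1.0, -0.002, 0.001], [-0.002, -1.0, 0.001], [0.001, -0.001, -1.0]]
contact_force: [-1.4, 2.6, 6.6]
grip_width: 0.17
```

```bash
python3 st.py
```

```text
[0.432 0.313 0.027] -90.08640293595698 [-1.421  2.646  6.573] [0.603 0.044 0.143] 0.1699070425156018 [ -2.031 -47.385 -39.625  -1.021   0.265   0.033] [0.531 0.152 1.859 0.    1.129 2.103]
```

Forces small; now slide out in short steps, watching the force.

>>> {"name": "move_arm", "arguments": {"series": [[[-0.3,0,-0.1],0,1],[[-0.6,0,-0.1],0,1],[[-0.9,0,-0.1],0,1],[[-1.2,0,-0.1],0,1],[[-1.2,0,-0.1],0,1]]}}

```text
t: 24.48
ee_pos: [0.4187, 0.3126, 0.0268]
tool_rot: [[1.0, -0.002, 0.0], [-0.002, -1.0, -0.0], [0.0, 0.0, -1.0]]
contact_force: [0.9, -1.2, 3.9]
grip_width: 0.173
```

```bash
python3 st.py
python3 - <<'E'
from meas import *
snap('side','d12.png'); print(gold('d12.png',(300,300,345,345),.0655))
E
```

```text
[0.419 0.313 0.027] -90.13599761916305 [ 0.936 -1.237  3.85 ] [-0.163 -0.334 -0.086] 0.17309734333477375 [  0.899 -47.244 -40.468   0.558   0.275   0.003] [ 0.543  0.126  1.887 -0.     1.128  2.117]
(146, array([323.5753, 326.6233]), array([0.5548, 0.3292, 0.0655]))
```

>>> {"name": "move_arm", "arguments": {"series": [[[-0.5,0,0],0,1],[[-1.0,0,0],0,1],[[-1.5,0,0],0,1],[[-2,0,0],0,1],[[-2.5,0,0],0,1],[[-2.9,0,0],0,1],[[-2.9,0,0],0,1]]}}

```text
t: 25.12
ee_pos: [0.3892, 0.3122, 0.0265]
tool_rot: [[1.0, -0.003, -0.0], [-0.003, -1.0, -0.001], [-0.0, 0.001, -1.0]]
contact_force: [2.6, -3.2, 4.5]
grip_width: 0.168
```

```bash
python3 st.py
python3 - <<'E'
from meas import *
snap('side','d13.png'); print(gold('d13.png',(300,300,345,345),.0655))
a=cv2.imread('pics/d13.png')[265:365,270:400]
cv2.imwrite('pics/d13b.png',cv2.resize(a,(780,600),interpolation=2))
E
```

```text
[0.389 0.312 0.026] -90.14693768937666 [ 2.618 -3.169  4.492] [-0.628 -0.752 -0.322] 0.16790386330569868 [  2.731 -44.571 -40.606   1.463   0.375  -0.169] [ 0.574  0.066  1.952 -0.001  1.124  2.148]
(146, array([325.9658, 326.4932]), array([0.5498, 0.3285, 0.0655]))
```

>>> {"name": "move_arm", "arguments": {"series": [[[0,0,-0.2],0,1],[[0,0,-0.4],0,1],[[-0.3,0,-0.4],0,1],[[-0.6,0,-0.4],0,1],[[-0.6,0,-0.4],0,1],[[-0.6,0,-0.4],0,1]]}}

```text
t: 25.67
ee_pos: [0.3833, 0.3129, 0.0303]
tool_rot: [[1.0, -0.002, -0.001], [-0.002, -1.0, -0.0], [-0.001, 0.0, -1.0]]
contact_force: [0.9, -1.3, -2.0]
grip_width: 0.171
```

```bash
python3 st.py
python3 - <<'E'
from meas import *
snap('side','d13.png'); print(gold('d13.png',(300,300,345,345),.0655))
a=cv2.imread('pics/d13.png')[265:365,270:400]
cv2.imwrite('pics/d13b.png',cv2.resize(a,(780,600),interpolation=2))
E
```

```text
[0.383 0.313 0.03 ] -90.1289899449069 [ 0.885 -1.282 -1.968] [-0.221  0.104 -0.094] 0.17082332959398486 [  0.641 -47.194 -44.469   0.215  -0.25   -0.06 ] [0.581 0.049 1.962 0.    1.131 2.154]
(142, array([325.3169, 326.6972]), array([0.5511, 0.3291, 0.0655]))
```

View pics/d13b.png

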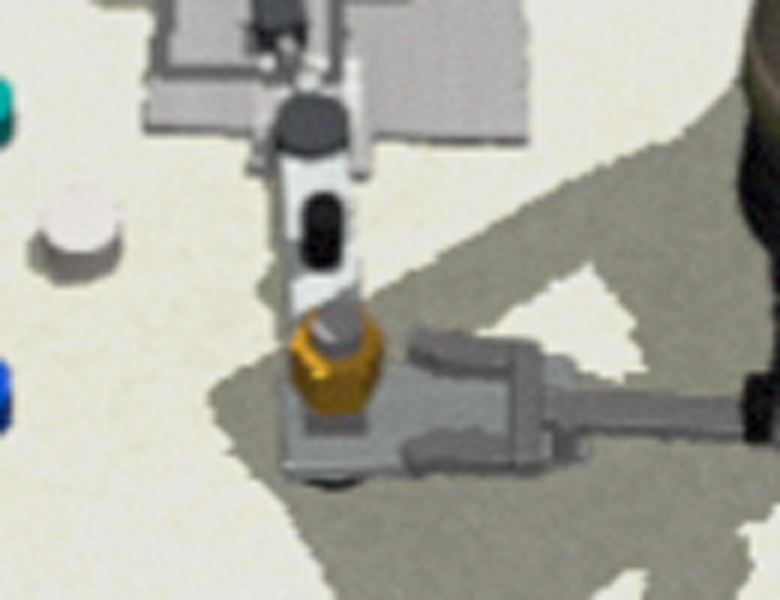

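>>> {"name": "move_arm", "arguments": {"series": [[[0,0,-1],0,1],[[0,0,-2.5],0,1],[[0,0,-4.5],0,1],[[0,0,-7],0,1],[[0,0,-10],0,1],[[0,0,-13],0,1],[[0,0,-15],0,1],[[0,0,-15],0,1],[[0,0,-15],0,1]]}}

```text
t: 26.47
ee_pos: [0.385, 0.3138, 0.1828]
tool_rot: [[1.0, -0.002, 0.003], [-0.002, -1.0, 0.002], [0.003, -0.002, -1.0]]
contact_force: [-0.5, 0.4, -2.1]
grip_width: 0.172
```

```bash
python3 st.py
python3 - <<'E'
from meas import *
snap('side','d14.png'); print(gold('d14.png',(300,300,345,345),.0655))
print(tool(np.array([.427,-.337,.18])-ctrl.sense()['ee_pos']))
E
```

```text
[0.385 0.314 0.183] -90.13441290383287 [-0.538  0.402 -2.112] [-0.041  0.163  0.025] 0.17175240506798806 [  0.017 -45.635 -52.68   -0.073   0.067  -0.003] [ 0.58  -0.128  1.836  0.     1.43   2.153]
(143, array([325.3077, 326.6713]), array([0.5511, 0.3291, 0.0655]))
[ 4.45 65.    0.05]
```

>>> {"name": "move_arm", "arguments": {"series": [[[4.3,65,0],11.5,1],[[4.3,65,0],11.5,1],[[4.3,65,0],11.5,1],[[4.3,65,0],11.5,1],[[4.3,65,0],11.5,1],[[4.3,65,0],11.5,1],[[4.3,65,0],11.5,1],[[4.3,65,0],11.5,1],[[4.3,65,0],11.5,1],[[4.3,65,0],11.5,1]]}}

```text
t: 27.35
ee_pos: [0.409, -0.1045, 0.1788]
tool_rot: [[0.979, -0.202, -0.003], [-0.202, -0.979, 0.001], [-0.003, -0.001, -1.0]]
contact_force: [0.3, -0.3, -1.0]
grip_width: 0.174
```

```bash
python3 st.py
python3 - <<'E'
from meas import *
print(tool(np.array([.427,-.337,.06])-ctrl.sense()['ee_pos']))
E
```

```text
[ 0.409 -0.104  0.179] -101.64853139847816 [ 0.323 -0.259 -1.048] [0.047 0.063 0.   ] 0.17371358607431064 [  5.963 -36.326 -47.686  -0.327   0.639   2.213] [-0.372 -0.34   2.022  0.     1.463  1.402]
[ 6.49 22.42 11.85]
```

>>> {"name": "move_arm", "arguments": {"series": [[[6.3,22,0],0,1],[[6.3,22,0],0,1],[[6.3,22,0],0,1],[[6.3,22,0],0,1],[[6.3,22,0],0,1],[[6.3,22,0],0,1],[[6.3,22,4],0,1],[[6.3,22,8],0,1],[[6.3,22,12],0,1],[[6.3,22,12],0,1]]}}

```text
t: 28.18
ee_pos: [0.4211, -0.3253, 0.0492]
tool_rot: [[0.979, -0.202, -0.014], [-0.202, -0.979, 0.013], [-0.016, -0.01, -1.0]]
contact_force: [-1.2, 2.0, -3.9]
grip_width: 0.171
```

```bash
python3 st.py
python3 - <<'E'
from meas import *
print(tool(np.array([.427,-.337,.0075])-ctrl.sense()['ee_pos']))
E
```

```text
[ 0.421 -0.325  0.049] -101.683523105278 [-1.222  2.04  -3.872] [0.121 0.236 0.073] 0.17144281677070464 [ -0.74  -60.592 -56.874   0.096  -3.249   0.027] [-0.754  0.134  1.832 -0.     1.194  1.021]
[0.88 1.07 4.15]
```

>>> {"name": "move_arm", "arguments": {"series": [[[0.8,0.9,1.5],0,1],[[0.8,0.9,2.8],0,1],[[0.8,0.9,3.3],0,1],[[0.8,0.9,3.4],0,1],[[0.8,0.9,3.4],0,1],[[0.8,0.9,3.4],0,1]]}}

```text
t: 28.68
ee_pos: [0.4342, -0.3417, 0.0278]
tool_rot: [[0.979, -0.202, 0.001], [-0.202, -0.979, -0.001], [0.001, 0.001, -1.0]]
contact_force: [0.4, -0.1, -0.9]
grip_width: 0.169
```

>>> {"name": "move_arm", "arguments": {"series": [[[0,0,0.8],0,1],[[0,0,1.4],0,1],[[0,0,1.7],0,1],[[0,0,1.7],0,1],[[0,0,1.7],0,1]]}}

```text
t: 29.1
ee_pos: [0.4338, -0.3415, 0.0101]
tool_rot: [[0.979, -0.202, -0.0], [-0.202, -0.979, 0.0], [-0.0, -0.0, -1.0]]
contact_force: [-2.4, 2.8, 5.2]
grip_width: 0.174
```

>>> {"name": "move_arm", "arguments": {"series": [[[0,0,0],0,0],[[0,0,0],0,0],[[0,0,0],0,0],[[0,0,-4],0,0],[[0,0,-8],0,0],[[0,0,-12],0,0],[[0,0,-16],0,0],[[0,0,-17],0,0],[[0,0,-17],0,0]]}}

```text
t: 29.85
ee_pos: [0.4361, -0.3437, 0.1852]
tool_rot: [[0.979, -0.202, 0.007], [-0.202, -0.979, -0.006], [0.008, 0.005, -1.0]]
contact_force: [-0.4, -0.3, 0.4]
grip_width: 0.506
```

```bash
python3 st.py
python3 - <<'E'
from meas import *
print(tool(np.array([.545,-.335,.18])-ctrl.sense()['ee_pos']))
E
```

```text
[ 0.436 -0.344  0.185] -101.64660424255922 [-0.368 -0.349  0.389] [ 0.072 -0.016  0.002] 0.5063238403608447 [  0.056 -50.827 -49.057  -0.001   0.761  -0.   ] [-0.76   0.027  1.682  0.     1.424  1.014]
[10.48 -3.05  0.59]
```

>>> {"name": "move_arm", "arguments": {"series": [[[10.5,-3,0],-42,-0.4],[[10.5,-3,0],-42,-0.4],[[10.5,-3,0],-42,-0.4],[[10.5,-3,0],-42,-0.4],[[10.5,-3,0],-42,-0.4],[[10.5,-3,0],-42,-0.4],[[10.5,-3,0],-42,-0.4],[[10.5,-3,0],-42,-0.4]]}}

```text
t: 30.52
ee_pos: [0.5421, -0.3329, 0.1779]
tool_rot: [[0.865, 0.502, -0.002], [0.502, -0.865, 0.001], [-0.001, -0.002, -1.0]]
contact_force: [0.4, -0.2, -1.2]
grip_width: 0.704
```

```bash
python3 st.py
cat >> meas.py <<'E'
def cap(fn,guess,rpx=40,z=.022):
    im,m=load(fn); u,v=proj(m,(*guess,z)); x0,y0=int(u)-rpx,max(int(v)-rpx,0); g=cv2.cvtColor(im,6)[y0:int(v)+rpx,x0:int(u)+rpx]
    r=np.hypot(*(proj(m,(guess[0]+.016,guess[1],z))-[u,v])); g=cv2.resize(g,None,fx=4,fy=4,interpolation=2)
    c=cv2.HoughCircles(g,cv2.HOUGH_GRADIENT,1,20,param1=60,param2=12,minRadius=int(4*r*.85),maxRadius=int(4*r*1.15))
    print('pred',u,v,r); return [] if c is None else [(at(m,x0+a/4,y0+b/4,z),q/4) for a,b,q in c[0][:4]]
E
python3 - <<'E'
from meas import *
snap('wrist','w15.png'); print(cap('w15.png',(.5964,-.308)))
E
```

```text
[ 0.542 -0.333  0.178] -59.8459629602031 [ 0.41  -0.209 -1.216] [ 0.005 -0.023  0.01 ] 0.7044372832510002 [  0.168 -62.547 -49.35    0.01   -0.006  -0.877] [-0.631  0.258  1.442 -0.     1.444  0.413]
pred 327.6964930214074 122.09968029715994 17.76148323024171
[]
```

```bash
sed -i 's/param1=60,param2=12/param1=25,param2=10/' meas.py
python3 - <<'E'
from meas import *
for r in cap('w15.png',(.5964,-.308)): print(r)
im,m=load('w15.png'); g=cv2.cvtColor(im,6)[82:164:4,288:370:4]; print(g)
E
```

```text
pred 327.6964930214074 122.09968029715994 17.76148323024171
(array([ 0.5975, -0.3081,  0.022 ]), np.float32(16.5))
(array([ 0.6004, -0.3363,  0.022 ]), np.float32(18.45))
(array([ 0.5683, -0.2958,  0.022 ]), np.float32(15.9))
(array([ 0.573 , -0.3058,  0.022 ]), np.float32(19.275))
[[205 173 146 149 157 155 151 155 155 158 156 154 152 151 150 151 150 155
  151 156 150]
 [175 148 151 156 155 150 152 152 149 155 152 157 156 149 151 147 150 151
  153 153 152]
 [148 153 155 155 152 155 150 151 154 149 151 152 153 151 156 153 153 152
  151 153 154]
 [149 155 153 150 154 156 153 149 150 151 148 152 151 151 155 152 151 150
  156 151 154]
 [150 153 152 152 150 148 152 149 155 154 150 156 147 155 153 151 151 148
  152 148 149]
 [154 150 153 146 151 149 152 152 151 148 151 147 150 152 150 152 153 156
  151 150 154]
 [152 151 154 149 153 148 151 150 157 159 161 160 154 157 154 151 152 157
  152 155 157]
 [147 150 152 151 155 150 150 156 157 159 159 159 159 155 154 157 153 154
  153 151 153]
 [147 155 151 152 149 158 143 159 157 160 158 158 160 159 150 204 171 158
  155 151 154]
 [148 155 154 14
[... 352 characters left out ...]
6  98 101  98 100  99 190 204 204 203 198 204 204 204 203 204
  203 203 204]
 [203 201  95  93 101 108 104 105  98  92 143 203 203 204 204 204 204 204
  202 204 203]
 [205 139 100  97 107 106 108  92 105  99  91  99 181 204 205 204 204 204
  204 204 204]
 [195  98 103  96 103  97  99  96  94  99  99 105 102 118 198 204 203 204
  202 205 203]
 [120  97  99 103 101  97  94 100  99  97 102  99  95  95  96 156 204 204
  204 203 203]
 [ 96  93 104 108 102 101 100 102  99 101  97 106  93  98  85  61  77 179
  206 204 203]
 [ 98  96  96 103 102 100  99 102 101 102 106  99 101  96 153 186 127  97
  120 199 204]
 [104  98  97  95  97 100  97 103  98 100 101 101 106  81 190 195 192  98
  102 101 152]]
```

>>> {"name": "move_arm", "arguments": {"series": [[[6,0.6,0],0,-0.4],[[6,0.6,3],0,-0.4],[[6,0.6,7],0,-0.4],[[6,0.6,11],0,-0.4],[[6,0.6,14],0,-0.4],[[6,0.6,16],0,-0.4],[[6,0.6,16.5],0,-0.4],[[6,0.6,16.5],0,-0.4],[[6,0.6,16.5],0,-0.4]]}}

```text
t: 31.32
ee_pos: [0.598, -0.3087, 0.0159]
tool_rot: [[0.864, 0.504, 0.001], [0.504, -0.864, -0.001], [0.001, 0.001, -1.0]]
contact_force: [0.4, -0.1, 1.0]
grip_width: 0.7
```

```bash
python3 st.py
```

```text
[ 0.598 -0.309  0.016] -59.740098853702136 [ 0.414 -0.106  0.99 ] [-0.022 -0.023 -0.01 ] 0.6997677532998344 [  0.057 -67.167 -42.394   0.001   0.056   0.043] [-0.553  0.505  1.442  0.     1.194  0.49 ]
```

>>> {"name": "move_arm", "arguments": {"series": [[[0,0,0.6],0,-0.4],[[0,0,1.0],0,0],[[0,0,1.0],0,1],[[0,0,1.0],0,1],[[0,0,1.0],0,1],[[0,0,1.0],0,1],[[0,0,1.0],0,1],[[0,0,-3],0,1],[[0,0,-6],0,1],[[0,0,-6],0,1]]}}

```text
t: 32.15
ee_pos: [0.6014, -0.3105, 0.0826]
tool_rot: [[0.863, 0.505, 0.009], [0.505, -0.863, -0.006], [0.005, 0.009, -1.0]]
contact_force: [0.9, -0.5, 2.4]
grip_width: 0.346
```

>>> {"name": "move_arm", "arguments": {"series": [[[0,0,-3],0,1],[[0,0,-6],0,1],[[0,0,-9],0,1],[[0,0,-9],0,1],[[0,0,-9],0,1],[[0,0,-9],0,1]]}}

```text
t: 32.65
ee_pos: [0.5973, -0.308, 0.1641]
tool_rot: [[0.863, 0.505, -0.0], [0.505, -0.863, 0.0], [-0.0, -0.0, -1.0]]
contact_force: [-0.3, -0.3, -0.8]
grip_width: 0.349
```

```bash
python3 st.py
python3 - <<'E'
from meas import *
print(tool(np.array([.5685,-.15,.17])-ctrl.sense()['ee_pos']))
E
```

```text
[ 0.597 -0.308  0.164] -59.64714614354415 [-0.262 -0.255 -0.772] [-0.041  0.046  0.042] 0.3491507505607217 [  0.009 -70.705 -51.682   0.001  -0.05    0.   ] [-0.552  0.36   1.344 -0.     1.438  0.489]
[  5.5  -15.09  -0.59]
```

>>> {"name": "move_arm", "arguments": {"series": [[[5.5,-15.1,0],0,1],[[5.5,-15.1,0],0,1],[[5.5,-15.1,0],0,1],[[5.5,-15.1,0],0,1],[[5.5,-15.1,0],0,1],[[5.5,-15.1,4],0,1],[[5.5,-15.1,8],0,1],[[5.5,-15.1,12],0,1],[[5.5,-15.1,12.5],0,1],[[5.5,-15.1,12.5],0,1]]}}

```text
t: 33.48
ee_pos: [0.5643, -0.1487, 0.0347]
tool_rot: [[0.863, 0.505, -0.01], [0.505, -0.863, 0.003], [-0.007, -0.008, -1.0]]
contact_force: [-0.4, 0.7, -0.0]
grip_width: 0.342
```

>>> {"name": "move_arm", "arguments": {"series": [[[0,0,0],0,0.1],[[0,0,0],0,-0.1],[[0,0,0],0,-0.1],[[0,0,-4],0,-0.1],[[0,0,-8],0,-0.1],[[0,0,-12],0,-0.1],[[0,0,-16],0,-0.1],[[0,0,-20],0,-0.1],[[0,0,-21],0,-0.1]]}}

```text
t: 34.23
ee_pos: [0.5722, -0.1514, 0.2612]
tool_rot: [[0.863, 0.505, 0.014], [0.505, -0.863, -0.005], [0.01, 0.012, -1.0]]
contact_force: [0.9, -0.9, 1.2]
grip_width: 0.549
```

```bash
python3 st.py
python3 - <<'E'
from meas import *
print(tool(np.array([.5,.24,.18])-ctrl.sense()['ee_pos']))
snap('side','d16.png'); snap('scene','s16.png')
E
```

```text
[ 0.572 -0.151  0.261] -59.65101292468121 [ 0.867 -0.894  1.17 ] [ 0.005 -0.028 -0.065] 0.5492860104935927 [ -0.074 -48.266 -43.649  -0.013   1.048  -0.   ] [-0.345  0.083  1.485  0.     1.558  0.696]
[ 13.47 -37.51   7.82]
```

>>> {"name": "move_arm", "arguments": {"series": [[[19.9,-34.5,0],-60,0],[[19.9,-34.5,0],-60,0],[[19.9,-34.5,0],-60,0],[[19.9,-34.5,0],-60,0],[[19.9,-34.5,0],-60,0],[[19.9,-34.5,0],-60,0],[[19.9,-34.5,0],-60,0],[[19.9,-34.5,0],-60,0],[[19.9,-34.5,0],-60,0],[[19.9,-34.5,0],-60,0]]}}

```text
t: 35.17
ee_pos: [0.5648, 0.2524, 0.2491]
tool_rot: [[-0.012, 1.0, -0.001], [1.0, 0.012, 0.001], [0.001, -0.001, -1.0]]
contact_force: [0.2, 0.7, -1.1]
grip_width: 0.497
```

>>> {"name": "move_arm", "arguments": {"series": [[[0,0,0],0,0],[[0,0,0],0,0]]}}

```text
t: 35.33
ee_pos: [0.5653, 0.2496, 0.2488]
tool_rot: [[-0.009, 1.0, -0.001], [1.0, 0.009, -0.0], [-0.0, -0.001, -1.0]]
contact_force: [0.4, -0.6, -0.8]
grip_width: 0.501
```

```bash
python3 st.py
python3 - <<'E'
from meas import *
print(tool(np.array([.57,.248,.035])-ctrl.sense()['ee_pos']))
im,m=load('side0.png'); 
def knob(fn):
    im,m=load(fn); g=im.max(2); x0,y0,x1,y1=305,295,345,316
    v,u=np.nonzero(g[y0:y1,x0:x1]<35); return len(u), at(m,u.mean()+x0,v.mean()+y0,.038)
for f in ['d2.png','d6.png','d11.png','d14.png','d16.png']: print(f,knob(f),gold(f,(300,300,345,345),.0655)[2])
E
```

```text
[0.565 0.25  0.249] 0.5092266052717148 [ 0.378 -0.603 -0.8  ] [ 0.008  0.008 -0.002] 0.5012523804289374 [  2.051 -59.225 -50.854   0.369  -0.062   0.215] [ 0.333  0.173  1.409 -0.     1.56   0.324]
[-0.15  0.49 21.38]
d2.png (66, array([0.5658, 0.2497, 0.038 ])) [0.5627 0.3288 0.0655]
d6.png (51, array([0.5657, 0.251 , 0.038 ])) [0.563  0.3296 0.0655]
d11.png (58, array([0.563 , 0.2506, 0.038 ])) [0.5579 0.3298 0.0655]
d14.png (61, array([0.5598, 0.2503, 0.038 ])) [0.5511 0.3291 0.0655]
d16.png (51, array([0.5602, 0.2503, 0.038 ])) [0.5512 0.3289 0.0655]
```

>>> {"name": "move_arm", "arguments": {"series": [[[-0.2,0.2,4],0,0],[[-0.2,0.2,8],0,0],[[-0.2,0.2,12],0,0],[[-0.2,0.2,16],0,0],[[-0.2,0.2,19],0,0],[[-0.2,0.2,21.2],0,0],[[-0.2,0.2,21.2],0,0],[[-0.2,0.2,21.2],0,0],[[-0.2,0.2,21.2],0,0]]}}

```text
t: 36.08
ee_pos: [0.5694, 0.2458, 0.0396]
tool_rot: [[-0.005, 1.0, 0.002], [1.0, 0.005, 0.001], [0.001, 0.002, -1.0]]
contact_force: [0.0, -0.1, 0.6]
grip_width: 0.499
```

>>> {"name": "move_arm", "arguments": {"series": [[[0,0,0],0,1],[[0,0,0],0,1],[[0,0,0],0,1],[[0,0,0],0,1],[[0,0,0],0,1],[[0,0,0],0,1]]}}

```text
t: 36.58
ee_pos: [0.566, 0.2467, 0.0402]
tool_rot: [[-0.007, 1.0, -0.004], [1.0, 0.007, -0.0], [-0.0, -0.004, -1.0]]
contact_force: [-19.6, -1.9, 18.5]
grip_width: 0.176
```

```bash
python3 st.py
```

```text
[0.566 0.247 0.04 ] 0.3920249678345724 [-19.61   -1.902  18.547] [-0.397  3.444  0.025] 0.17607266643219852 [ -3.5   -57.13  -48.402  -1.382  -7.135   0.01 ] [0.327 0.344 1.603 0.001 1.198 0.32 ]
```

>>> {"name": "move_arm", "arguments": {"series": [[[0,0,0],0,0],[[0,0,0],0,0],[[0,0,0],0,0],[[0,0,0],0,0],[[0,0,-4],0,0],[[0,0,-8],0,0],[[-2,1,-12],0,0],[[-2,4,-16],0,0],[[-2,6,-16],0,-0.4],[[-2,6,-16],0,-0.4]]}}

```text
t: 37.42
ee_pos: [0.6342, 0.2261, 0.2035]
tool_rot: [[-0.004, 1.0, 0.011], [1.0, 0.004, 0.002], [0.002, 0.011, -1.0]]
contact_force: [1.4, 0.2, -0.2]
grip_width: 0.698
```

```bash
python3 st.py
python3 - <<'E'
from meas import *
snap('side','d17.png'); print(gold('d17.png',(300,300,345,345),.0655))
snap('wrist','w17.png')
for r in cap('w17.png',(.656,.238)): print(r)
print(tool(np.array([.656,.238,.016])-ctrl.sense()['ee_pos']))
# stray in side view
a,m=load('side0.png'); b,_=load('d17.png'); p=proj(m,(.655,.238,.011)).astype(int); print(p, cv2.absdiff(a,b)[p[1]-12:p[1]+12,p[0]-12:p[0]+12].mean())
E
```

```text
[0.634 0.226 0.203] 0.24472808893061698 [ 1.411  0.232 -0.179] [ 0.022 -0.086 -0.026] 0.6979494588161839 [  0.158 -66.361 -51.058   0.134   0.656  -0.243] [ 0.267  0.33   1.309 -0.001  1.492  0.262]
(148, array([319.6149, 326.4662]), array([0.5632, 0.3295, 0.0655]))
pred 342.8030768377411 168.14697352667883 15.413545638724255
(array([0.6563, 0.2396, 0.022 ]), np.float32(15.15))
[ 1.15  2.65 18.24]
[283 303] 51.64988425925926
```

>>> {"name": "move_arm", "arguments": {"series": [[[1.3,2.1,3],0,-0.4],[[1.3,2.1,7],0,-0.4],[[1.3,2.1,11],0,-0.4],[[1.3,2.1,14],0,-0.4],[[1.3,2.1,16],0,-0.4],[[1.3,2.1,18],0,-0.4],[[1.3,2.1,18],0,-0.4],[[1.3,2.1,18],0,-0.4]]}}

```text
t: 38.18
ee_pos: [0.6464, 0.2393, 0.0152]
tool_rot: [[-0.007, 1.0, -0.005], [1.0, 0.007, -0.001], [-0.001, -0.005, -1.0]]
contact_force: [-0.2, 0.6, 1.2]
grip_width: 0.701
```

```bash
python3 st.py
```

```text
[0.646 0.239 0.015] 0.3737997036853491 [-0.228  0.565  1.152] [-0.023  0.012  0.053] 0.7010332144555075 [ -0.035 -70.069 -43.229  -0.005  -0.133   0.002] [0.28  0.551 1.38  0.    1.216 0.274]
```

>>> {"name": "move_arm", "arguments": {"series": [[[0,1.0,0],0,-0.4],[[0,1.0,0.8],0,-0.4],[[0,1.0,0.9],0,0.2],[[0,1.0,0.9],0,1],[[0,1.0,0.9],0,1],[[0,1.0,0.9],0,1],[[0,1.0,0.9],0,1],[[0,1.0,-3],0,1],[[0,1.0,-7],0,1],[[0,1.0,-11],0,1]]}}

```text
t: 39.02
ee_pos: [0.6578, 0.2394, 0.1277]
tool_rot: [[-0.006, 1.0, -0.003], [1.0, 0.006, -0.001], [-0.001, -0.003, -1.0]]
contact_force: [0.9, -0.1, -0.6]
grip_width: 0.342
```

>>> {"name": "move_arm", "arguments": {"series": [[[0,0,-4],0,1],[[0,0,-8],0,1],[[0,0,-8],0,1],[[0,0,-8],0,1]]}}

```text
t: 39.35
ee_pos: [0.6613, 0.2404, 0.2129]
tool_rot: [[-0.006, 1.0, 0.008], [1.0, 0.006, 0.002], [0.002, 0.008, -1.0]]
contact_force: [-0.4, -0.1, 0.1]
grip_width: 0.347
```

```bash
python3 st.py
python3 - <<'E'
from meas import *
print(tool(np.array([.5685,-.15,.2])-ctrl.sense()['ee_pos']))
E
```

```text
[0.661 0.24  0.213] 0.3511015626836682 [-0.44  -0.053  0.115] [ 0.035  0.014 -0.018] 0.34670744742538656 [  0.034 -74.568 -53.009   0.      0.279  -0.   ] [ 0.276  0.411  1.191 -0.     1.532  0.27 ]
[-38.98  -9.53   1.13]
```

>>> {"name": "move_arm", "arguments": {"series": [[[-38.2,-6.1,0],0,1],[[-38.2,-6.1,0],0,1],[[-38.2,-6.1,0],0,1],[[-38.2,-6.1,0],0,1],[[-38.2,-6.1,0],0,1],[[-38.2,-6.1,0],0,1],[[-38.2,-6.1,0],0,1],[[-38.2,-6.1,0],0,1],[[-38.2,-6.1,0],0,1],[[-38.2,-6.1,0],0,1]]}}

```text
t: 40.18
ee_pos: [0.5981, -0.148, 0.2056]
tool_rot: [[-0.002, 1.0, -0.003], [1.0, 0.002, -0.001], [-0.001, -0.003, -1.0]]
contact_force: [0.9, 1.4, -0.3]
grip_width: 0.343
```

>>> {"name": "move_arm", "arguments": {"series": [[[0,0,0],0,1],[[0,0,0],0,1]]}}

```text
t: 40.35
ee_pos: [0.5995, -0.1429, 0.206]
tool_rot: [[-0.004, 1.0, -0.002], [1.0, 0.004, 0.001], [0.001, -0.002, -1.0]]
contact_force: [0.2, -0.0, -0.0]
grip_width: 0.339
```

```bash
python3 st.py
python3 - <<'E'
from meas import *
print(tool(np.array([.6,-.14,.055])-ctrl.sense()['ee_pos']))
E
```

```text
[ 0.6   -0.143  0.206] 0.2360834352370573 [ 0.167 -0.023 -0.048] [ 0.006 -0.037  0.   ] 0.33878439991077725 [ -2.17  -59.796 -50.03   -0.325  -0.032  -0.179] [-0.317  0.189  1.47   0.001  1.486 -0.322]
[ 0.27  0.09 15.1 ]
```

>>> {"name": "move_arm", "arguments": {"series": [[[-0.3,0,4],0,1],[[-0.3,0,8],0,1],[[-0.3,0,12],0,1],[[-0.3,0,14.5],0,1],[[-0.3,0,14.5],0,1],[[-0.3,0,14.5],0,0.1],[[-0.3,0,14.5],0,0],[[-0.3,0,14.5],0,0],[[-0.3,0,10],0,0],[[-0.3,0,6],0,0]]}}

```text
t: 41.18
ee_pos: [0.5992, -0.1449, 0.1463]
tool_rot: [[-0.006, 1.0, -0.003], [1.0, 0.006, 0.001], [0.001, -0.003, -1.0]]
contact_force: [1.2, -0.0, 1.0]
grip_width: 0.502
```

>>> {"name": "move_arm", "arguments": {"series": [[[0,0,-4],0,0],[[0,0,-8],0,0],[[0,0,-12],0,0],[[0,0,-12],0,0]]}}

```text
t: 41.52
ee_pos: [0.605, -0.1469, 0.2807]
tool_rot: [[-0.006, 1.0, 0.019], [1.0, 0.006, -0.006], [-0.006, 0.019, -1.0]]
contact_force: [2.1, -0.4, 1.9]
grip_width: 0.498
```

```bash
python3 st.py
python3 - <<'E'
from meas import *
print(tool(np.array([.5565,.149,.2])-ctrl.sense()['ee_pos']))
E
```

```text
[ 0.605 -0.147  0.281] 0.3632106921774482 [ 2.108 -0.421  1.896] [-0.019 -0.063 -0.014] 0.49761239312714745 [ -0.223 -48.632 -42.009  -0.019   1.851   0.001] [-0.321  0.157  1.37   0.     1.595 -0.327]
[29.67 -4.82  7.79]
```

>>> {"name": "move_arm", "arguments": {"series": [[[29.6,-4.7,4],-90,0.2],[[29.6,-4.7,4],-90,0.2],[[29.6,-4.7,4],-90,0.2],[[29.6,-4.7,4],-90,0.2],[[29.6,-4.7,4],-90,0.2],[[29.6,-4.7,4],-90,0.2],[[29.6,-4.7,4],-90,0.2],[[29.6,-4.7,4],-90,0.2],[[29.6,-4.7,4],-90,0.2],[[29.6,-4.7,4],-90,0.2]]}}

```text
t: 42.35
ee_pos: [0.5521, 0.152, 0.2285]
tool_rot: [[-0.954, 0.301, 0.004], [0.301, 0.954, 0.001], [-0.004, 0.002, -1.0]]
contact_force: [-0.8, -0.7, -0.7]
grip_width: 0.402
```

```bash
python3 st.py
python3 - <<'E'
from meas import *
print(tool(np.array([.557,.148,.102])-ctrl.sense()['ee_pos']))
E
```

```text
[0.552 0.152 0.229] 72.48841694679508 [-0.825 -0.73  -0.692] [ 0.057  0.006 -0.005] 0.40230310941804887 [  1.532 -52.636 -49.696   0.222  -0.022   3.262] [ 0.179  0.054  1.574  0.     1.509 -1.086]
[-0.54 -0.26 12.66]
```

>>> {"name": "move_arm", "arguments": {"series": [[[-0.5,-0.3,0],-18,0.2],[[-0.5,-0.3,2],-18,0.2],[[-0.5,-0.3,5],-18,0.2],[[-0.5,-0.3,7.5],-18,0.2],[[-0.5,-0.3,7.5],-18,0.2],[[-0.5,-0.3,7.5],-18,0.2]]}}

```text
t: 42.85
ee_pos: [0.5552, 0.1458, 0.1517]
tool_rot: [[-1.0, 0.001, -0.001], [0.001, 1.0, -0.0], [0.001, -0.0, -1.0]]
contact_force: [-0.1, 0.6, 0.3]
grip_width: 0.403
```

```bash
python3 st.py
python3 - <<'E'
from meas import *
print(tool(np.array([.557,.148,.102])-ctrl.sense()['ee_pos']))
snap('wrist','w18.png'); im,m=load('w18.png'); g=im.max(2)
for y in (.10,.12,.13,.14,.148,.156,.165): print(y,np.round(proj(m,(.557,y,.123))))
# dark rows along the projected column
for x in (.535,.557,.58):
    col=[]
    for y in np.arange(.09,.20,.004):
        u,v=proj(m,(x,y,.123)); col.append(int(g[int(v),int(u)]) if 0<=v<400 and 0<=u<640 else -1)
    print(x,col)
E
```

```text
[0.555 0.146 0.152] 89.94169414111639 [-0.148  0.619  0.293] [ 0.014  0.005 -0.031] 0.4027755023375936 [ -0.015 -51.72  -45.758  -0.003  -0.256  -0.064] [ 0.167  0.112  1.656  0.     1.375 -1.402]
[-0.19  0.22  4.97]
0.1 [242. 232.]
0.12 [276. 232.]
0.13 [293. 232.]
0.14 [310. 232.]
0.148 [324. 232.]
0.156 [338. 232.]
0.165 [353. 232.]
0.535 [117, 115, 118, 48, 50, 118, 118, 117, 117, 115, 116, 112, 118, 15, 24, 38, 109, 109, 58, 56, 50, 55, 52, 190, 193, 195, 193, 196]
0.557 [116, 120, 116, 47, 53, 115, 114, 117, 115, 171, 97, 76, 84, 99, 34, 25, 170, 174, 118, 156, 194, 141, 138, 167, 192, 192, 190, 192]
0.58 [118, 117, 115, 21, 25, 94, 94, 16, 2, 80, 121, 118, 118, 93, 25, 17, 139, 137, 142, 140, 18, 23, 96, 92, 22, 24, 194, 193]
```

>>> {"name": "move_arm", "arguments": {"series": [[[0,0.2,2],0,0.2],[[0,0.2,4],0,0.2],[[0,0.2,5],0,0.2],[[0,0.2,5],0,0.2],[[0,0.2,5],0,0.2],[[0,0.2,5],0,1],[[0,0.2,5],0,1],[[0,0.2,5],0,1],[[0,0.2,5],0,1]]}}

```text
t: 43.65
ee_pos: [0.5569, 0.1456, 0.1033]
tool_rot: [[-1.0, 0.001, 0.003], [0.001, 1.0, -0.003], [-0.003, -0.003, -1.0]]
contact_force: [-1.9, -9.5, 5.6]
grip_width: 0.093
```

```bash
python3 st.py
```

```text
[0.557 0.146 0.103] 89.95353942762551 [-1.866 -9.533  5.579] [-1.756  0.276  0.33 ] 0.09283935854597777 [  5.55  -52.328 -45.67    3.623  -1.29    0.336] [ 0.169  0.16   1.695 -0.004  1.284 -1.4  ]
```

>>> {"name": "move_arm", "arguments": {"series": [[[0,-0.2,-1.95],0,1],[[0,-0.65,-3.85],0,1],[[0,-1.25,-5.7],0,1],[[0,-2.05,-7.5],0,1],[[0,-3.0,-9.2],0,1],[[0,-4.15,-10.8],0,1],[[0,-5.45,-12.25],0,1],[[0,-6.85,-13.6],0,1],[[0,-8.4,-14.8],0,1],[[0,-10.05,-15.8],0,1]]}}

```text
t: 44.48
ee_pos: [0.5598, 0.0477, 0.2641]
tool_rot: [[-1.0, -0.001, 0.013], [-0.001, 1.0, 0.002], [-0.013, 0.002, -1.0]]
contact_force: [20.3, 3.5, -0.1]
grip_width: 0.089
```

>>> {"name": "move_arm", "arguments": {"series": [[[0,-1,-0.5],0,1],[[0,-1.75,-0.85],0,1],[[0,-1.75,-0.85],0,1],[[0,-1.75,-0.85],0,1],[[0,-1.75,-0.85],0,1],[[0,-1.75,-0.85],0,1],[[0,-1.75,-0.85],0,1],[[0,-1.75,-0.85],0,1],[[0,-1.75,-0.85],0,1],[[0,-1.75,-0.85],0,1]]}}

```text
t: 45.32
ee_pos: [0.5604, 0.0309, 0.2731]
tool_rot: [[-1.0, -0.001, 0.015], [-0.001, 1.0, 0.002], [-0.015, 0.002, -1.0]]
contact_force: [16.8, 5.3, 8.6]
grip_width: 0.092
```

```bash
python3 st.py
python3 - <<'E'
from meas import *
snap('scene','s19.png'); snap('side','d19.png')
E
```

```text
[0.56  0.031 0.273] 90.03848259790293 [16.849  5.295  8.635] [ 1.042 -2.653  0.255] 0.09184534749739198 [ -2.838 -45.584 -39.787  -2.31    5.614   0.262] [-0.038 -0.003  1.552  0.002  1.578 -1.609]
```

>>> {"name": "move_arm", "arguments": {"series": [[[0,0,0],0,1],[[0,1.75,0.85],0,1],[[0,3.4,1.85],0,1],[[0,4.95,3.05],0,1],[[0,6.35,4.4],0,1],[[0,7.65,5.85],0,1],[[0,8.8,7.45],0,1],[[0,9.75,9.15],0,1],[[0,10.55,10.95],0,1],[[0,11.15,12.8],0,1]]}}

```text
t: 46.25
ee_pos: [0.5559, 0.1414, 0.1395]
tool_rot: [[-1.0, -0.0, 0.001], [-0.0, 1.0, -0.001], [-0.001, -0.001, -1.0]]
contact_force: [13.2, -5.2, -2.6]
grip_width: 0.092
```

>>> {"name": "move_arm", "arguments": {"series": [[[0,0.35,1.0],0,1],[[0,0.45,1.9],0,1],[[0,0.6,2.9],0,1],[[0,0.65,3.7],0,1],[[0,0.65,3.7],0,1]]}}

```text
t: 46.67
ee_pos: [0.5604, 0.1457, 0.1072]
tool_rot: [[-1.0, 0.001, 0.011], [0.001, 1.0, -0.003], [-0.011, -0.003, -1.0]]
contact_force: [7.2, -12.2, 12.1]
grip_width: 0.089
```

```bash
python3 st.py
```

```text
[0.56  0.146 0.107] 89.95653995962216 [  7.223 -12.191  12.138] [-1.973 -1.496  0.381] 0.08873793114354289 [  7.337 -47.111 -37.683   4.487   2.331   0.456] [ 0.169  0.157  1.691 -0.005  1.283 -1.4  ]
```

>>> {"name": "move_arm", "arguments": {"series": [[[0,0,0],0,0.2],[[0,0,0],0,0.2],[[0,0,0],0,0.2],[[0,0,0],0,0.2],[[0,0,-3],0,0.2],[[0,0,-6],0,0.2],[[0,0,-10],0,0.2],[[0,-4,-14],0,0.2],[[-3,-8,-17],0,0.2],[[-5,-12,-17],0,0.2]]}}

```text
t: 47.5
ee_pos: [0.5932, 0.0538, 0.2707]
tool_rot: [[-1.0, -0.003, 0.006], [-0.003, 1.0, 0.001], [-0.006, 0.001, -1.0]]
contact_force: [1.2, 0.1, 0.4]
grip_width: 0.395
```

>>> {"name": "move_arm", "arguments": {"series": [[[-4,-20,0],0,0.2],[[-4,-20,0],0,0.2],[[-4,-20,0],0,0.2],[[-4,-20,0],0,0.2],[[-4,-20,0],0,0.2],[[-4,-20,0],0,0.2],[[-4,-20,0],0,0.2],[[-4,-20,0],0,0.2]]}}

```text
t: 48.17
ee_pos: [0.6316, -0.1467, 0.2648]
tool_rot: [[-1.0, 0.001, -0.001], [0.001, 1.0, 0.001], [0.001, 0.001, -1.0]]
contact_force: [0.2, 0.3, 0.2]
grip_width: 0.401
```

```bash
python3 st.py
python3 - <<'E'
from meas import *
snap('wrist','w20.png'); snap('side','d20.png'); snap('scene','s20.png')
w=cv2.imread('pics/w20.png'); d=cv2.imread('pics/d20.png')[130:345,230:450]; s=cv2.imread('pics/s20.png')[160:290,200:420]
o=np.zeros((600,800,3),np.uint8); o[:290,:464]=cv2.resize(w,(464,290),interpolation=3)
o[:322,468:798]=cv2.resize(d,(330,322),interpolation=2); o[325:585,:440]=cv2.resize(s,(440,260),interpolation=2)
t=w[0:230,230:560]; o[325:325+230,450:780]=t; cv2.imwrite('pics/c20.png',o)
print(gold('d20.png',(300,300,345,345),.0655))
E
```

```text
[ 0.632 -0.147  0.265] 89.94585384887925 [0.243 0.342 0.222] [ 0.036 -0.011  0.014] 0.40060293276516046 [ -1.78  -63.089 -50.784  -0.185  -0.047  -0.048] [-0.308  0.252  1.291  0.001  1.601 -1.877]
(149, array([319.6644, 326.4295]), array([0.5631, 0.3294, 0.0655]))
```

View pics/c20.png

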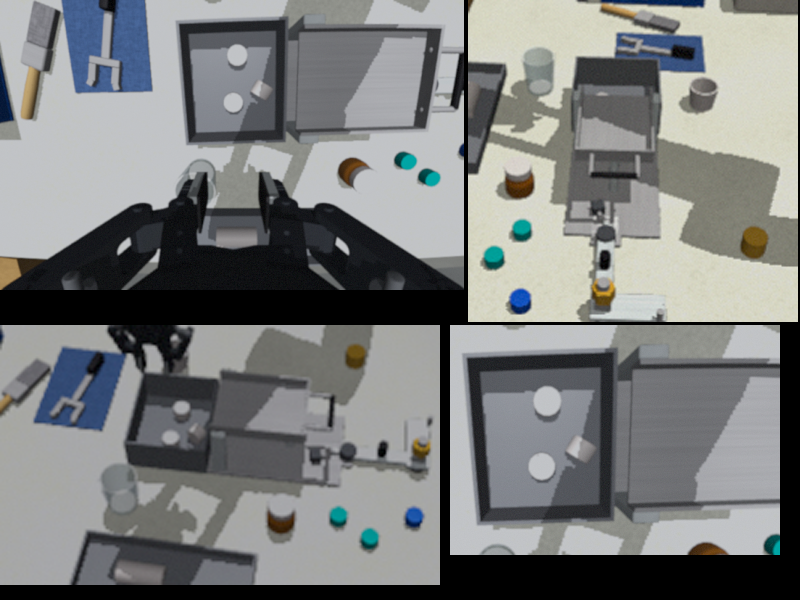

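```bash
python3 -c "
from station import ctrl
print(ctrl.sense()['t'],ctrl.close_job())"
```

```text
the job is handed in; nothing more can be done
48.3167 None
```

I did the whole job and handed it in at 48.3 s; no verdict was reported.

**What I did**
- I swung the leg out to its end.
- I put the spanner on the stem's square and turned the nut clockwise until the torque rose to about 1.5 N m. That is far above the nut's 0.1 N m drag, so I took it as the hard stop.
- I put the spanner back on its mat and carried both stray caps to the tub.
- I tipped the tray to about 1.1 rad, held it there for about 0.7 s, and let it down.

**Last checks**
- **Caps:** only three caps were present (one on the tray, two astray), and the last pictures show all three in the tub and no other stray.
- **Tray:** it is empty and level.
- **Spanner:** it lies on the mat, with the jaw and handle inside its outline.
- **Leg:** the nut stands at x = 0.563 m, the same spot as when the leg first went home.
- **Bystanders:** they look unmoved in the last pictures.

**What went wrong or disagreed**
- **First try at sliding the spanner off:** it jammed between post and stem, the grip slid along the handle, and the wrist force reached about 45 N. Turning the spanner away from the post freed it.
- **Leg pulled back:** sliding the spanner off dragged the leg back by about 0.09 rad, to roughly 1.48. I pushed it home again by its knob before tipping the tray.
- **Nut and stem angles not measured:** I inferred the nut's position from the torque. Its total turn was about 2.2 rad, which suggests the stem turned a few tenths of a rad from its setting. That should be inside the 0.7 rad limit.

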